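Load the microphone sanitiser and start it

ROBOT

A 7-joint arm with a two-finger parallel gripper is mounted at the origin on the work surface. World frame = base frame: x ahead of the robot, y to its left, z up, the work surface at z = 0. Lengths are in mm, angles in rad, forces in N, time in s.
With the tool pointing down it reaches from about 425 to 825 mm from the base axis. Payload 3.6 kg.
Tool frame: the origin (TCP) lies at the very end of the fingers, on their centre line; the grasp point (between the pads) lies 19 mm behind it; y points along the fingers, z is the direction in which the jaws open and shut, and the axes are right-handed (so a half turn about y gives the same grasp; the last joint's range is limited). The gripper opens to 93 mm and grips with 3 to 60 N. Pads are 15 mm wide; open, the fingers measure 128 mm over their backs; the gripper's body (75 mm by 188 mm) begins 65 mm behind the grasp point.
Start: joints at [-1.315, 0.615, -0.013, 1.423, 0.008, 1.103, -0.04], TCP at [180.722, 624.341, 218.64] pointing down, gripper open.
Joint ranges: [-3.12, 3.12], [-0.3, 2.06], [-1.34, 1.32], [0.26, 2.42], [-1.36, 4.5], [0.01, 1.98], [-2.84, 2.84]. Speed limits (rad/s): [2.79, 2.79, 3.14, 3.14, 3.14, 3.14, 3.14].

INTERFACE

Orientations are given as a unit quaternion [w, x, y, z].
In Python, from plant import bot gives the robot as it stands.
- The arm moves only by the shell command python3 -m inch 'ROWS' [FORCE]. ROWS is JSON, a list of rows, each an object of numbers: "x", "y", "z": the shift along the tool's x, y, z in m; "twist": the turn about the tool's y in units of 8 degrees (1.0 is 8 degrees); "hand": the finger opening in m, from 0 to 0.093. A call has 1 to 10 rows; each row shifts and turns the pose as measured when the row begins, along the tool's axes as they then stand; what a row does not reach is not made up. A row lasts 1/8 s, in which the tool goes at most 62.5 mm and 10.7 degrees, less where a joint would pass 70% of its speed; a pose out of reach is approached as far as the arm can. A call is refused whole if a number of a shift passes 0.0625 or a number of a turn 1, either way. A call with a gripper value outside its range is refused whole. The fingers move at their own pace and stop on an object; FORCE is the grip in N (left out, the last holds). Time passes only in rows, so rows that do not move let the fingers close. It gives the time, the measured TCP pose, the force and the opening at its end, in the units of the state.
- bot.get_state(): the state, without advancing time (a new reading comes with each control period).
- bot.capture(name): name is "scene" or "top" or "wrist"; returns a dict with "frame" (480x640x3 uint8, blue, green, red), "z_map" (480x640 float32, mm along the optical axis (not along the pixel's ray), 0 where there is no reading), "camera_matrix" (3x3 intrinsics, pixels), "T" (4x4, takes a point from camera to world coordinates). Camera axes: x right, y down, z forward; pixel columns grow to the right and rows downward; lengths in mm; the calibration is good to about 2 mm. A picture is of the moment at which its call begins.
- bot.close_job(): hands the job in, once; it reports no verdict.
The state is a dict: "t": time; "qpos": joint angles; "dq": joint speeds; "tau": joint torques, N m; "eef_pos": TCP position; "orientation": TCP orientation; "wrist_force": force on the tool from outside, world axes, zero at the start; "torque": the same for the moment, N m; "finger_gap": finger opening in mm.
Only numpy, scipy, OpenCV 4.12 (cv2) and the standard library are available. Lean on these libraries where they do the work, as an engineer would, in place of code of your own. Each camera call takes 0.05 s, during which the arm holds its last target.

TASK

Put all the microphone heads on the table into the UV sanitiser and start it: push down and twist off its white lid and lay it handle up on the round mat, stand or lay every microphone head inside the pot, then put the lid back on and push and twist it until it is caught again, without forcing it past its catches. With the lid locked and let go, press the blue, then the yellow, then the red key fully, one at a time; press no key while the lid is unlocked, and leave the other things on the table where they are.

Things in the scene. Friction and masses are not known exactly. Their poses are not given: they have to be found in the camera images.
- pot: UV sanitiser, fixed: black base, open aluminium pot (inside diameter 140, wall 5, inner floor at z 30). Origin on the pot's axis at table level, z up. Locked lid: lid x axis along pot x axis (either way round, play about 0.07 rad), lid origin at pot z 98. To free it, push down to lid origin z 91, turn anticlockwise (from above) about 1.05 rad, let it rise to z 101, lift straight off.
- pot_mouth (a point): on the pot axis, top of the fixed wall, z 90. Refitting the lid: lower it onto the sprung ring with its x axis turned 0.45 to 2.7 rad anticlockwise from pot x (1.05 is good), centres within about 4, push down to lid origin z 91, turn clockwise until lid x is along pot x (a stop wall ends the turn), let it rise under the catches.
- spring_ring (a joint): how far the black sprung ring on top of the pot wall is pushed down, m. It carries the lid's disc: ring top at z 107 at 0, at most 0.012 down (z 95); about 5.5 N to start it, 0.7 N more per mm. Inside diameter 140.
- catch (a point): one of two alike orange catches on dark posts, on the pot's +x and -x sides; this point is under the +x one's roof (z 112). Radius 82 to 103, 46 wide, top at z 118. Each holds a lid lug from above, with a full stop wall on its clockwise side and on its anticlockwise side a tooth reaching 4 below the roof: a lug passes only with the lid origin pressed below z 93 (lowest 89; a push of 9 to 13 N). Forcing with over 80 N is forbidden.
- lid: White round lid, 0.22 kg, loose, starts locked on the pot. Origin under the middle of its spigot ring, z up. Grey hollow spigot ring, radius 56 to 65 (bevelled), z 0 to 6, white disc radius 77 z 6 to 14, two orange lugs along lid +x and -x (14 wide, to radius 94, z 6 to 14), orange handle bar along lid x, 70 long, 16 wide, z 14 to 50.
- lid_grip (a point): middle of the handle bar, 36 above the lid's origin: the height to grip, fingers closing across the bar (along lid y).
- mat: Round black mat with a blue middle, fixed, diameter 196, 4 thick, origin in the middle of its underside: the resting place for the lid.
- head0: Microphone head (some may be absent: then there is nothing to do for it): upright, black heavy collar diameter 44 with flat foot, steel grille above with a cylindrical band of diameter 46 from z 34 to 51; 60 high in all, 0.14 kg; origin in the middle of its foot, z towards the grille. Grip it across the band, 43 above the foot.
- head1: Microphone head (some may be absent: then there is nothing to do for it): upright, black heavy collar diameter 44 with flat foot, steel grille above with a cylindrical band of diameter 46 from z 34 to 51; 60 high in all, 0.14 kg; origin in the middle of its foot, z towards the grille. Grip it across the band, 43 above the foot.
- head2: Microphone head (some may be absent: then there is nothing to do for it): upright, black heavy collar diameter 44 with flat foot, steel grille above with a cylindrical band of diameter 46 from z 34 to 51; 60 high in all, 0.14 kg; origin in the middle of its foot, z towards the grille. Grip it across the band, 43 above the foot.
- head3: Microphone head (some may be absent: then there is nothing to do for it): upright, black heavy collar diameter 44 with flat foot, steel grille above with a cylindrical band of diameter 46 from z 34 to 51; 60 high in all, 0.14 kg; origin in the middle of its foot, z towards the grille. Grip it across the band, 43 above the foot.
- key_blue (a joint): travel of the blue key, m: 0 is up, 0.006 fully down; it counts as pressed beyond 0.004; about 5 N fully down, springs back up
- key_yellow (a joint): travel of the yellow key, m: 0 is up, 0.006 fully down; it counts as pressed beyond 0.004; about 5 N fully down, springs back up
- key_red (a joint): travel of the red key, m: 0 is up, 0.006 fully down; it counts as pressed beyond 0.004; about 5 N fully down, springs back up
- key_blue_top (a point): middle of the top of the blue round key (diameter 32), at rest about 72 above the table, on the sanitiser's black console (190 by 80, top at z 50, its middle 150 from the pot axis on the pot's -y side); moves with the key. The three keys stand in a row along pot x, 52 apart, in any order of colours
- key_yellow_top (a point): middle of the top of the yellow round key (diameter 32), at rest about 72 above the table, on the sanitiser's black console (190 by 80, top at z 50, its middle 150 from the pot axis on the pot's -y side); moves with the key. The three keys stand in a row along pot x, 52 apart, in any order of colours
- key_red_top (a point): middle of the top of the red round key (diameter 32), at rest about 72 above the table, on the sanitiser's black console (190 by 80, top at z 50, its middle 150 from the pot axis on the pot's -y side); moves with the key. The three keys stand in a row along pot x, 52 apart, in any order of colours
- mug: bystander, leave it where it is: blue mug, diameter 76, 90 high, handle at its +y
- tape_roll: bystander, leave it where it is: roll of black tape lying flat, diameter 90, 24 high
- shaker: bystander, leave it where it is: red shaker, a rod with round ends, diameter 44, 164 long along its x
- tuner: bystander, leave it where it is: black tuner box 75 by 50 by 22
- drum_key: bystander, leave it where it is: steel drum key standing upright, 64 high, foot diameter 32
Things that resemble listed ones, but are neither listed nor needed, are in the scene too. Leave any turquoise look-alike of the head1 alone.

How it is judged (in metres and radians):
On the way, in this order (a step that is already met when the one before it is completed fails the run):
1. the lid lies flat, handle up, on the mat (horizontal distance between lid and mat below 0.05 m and height (world z) of lid below 0.012 m and angle between lid's own z axis and vertical below 0.1 rad), for 0.2 s.
2. every microphone head is inside the pot (horizontal distance between each of head0, head1, head2, head3 and pot below 0.066 m and height (world z) of each of head0, head1, head2, head3 below 0.075 m), for 0.2 s.
3. the lid is back on the pot and caught under both catches (horizontal distance between lid and pot below 0.01 m and z of lid in the frame of pot between 0.0955 and 0.1015 m and angle between the x axis of lid and the x axis of pot, either way round below 0.12 rad and angle between lid's own z axis and vertical below 0.06 rad and contact force between lid and the fingers below 0.1 N), for 0.3 s.
4. the blue key is pressed (value of joint key_blue above 0.004 m), for 0.04 s.
5. the yellow key is pressed (value of joint key_yellow above 0.004 m), for 0.04 s.
6. the red key is pressed (value of joint key_red above 0.004 m), for 0.04 s.
At the end, for the whole second after the job is handed in: The lid is locked on the pot (axes within 10 mm, level, origin 95.5 to 101.5 mm above the table, lid x axis within 0.12 rad of the pot's), all heads present are inside the pot, and the three keys are up again (under 2 mm) (all of step 2 and horizontal distance between lid and pot below 0.01 m and z of lid in the frame of pot between 0.0955 and 0.1015 m and angle between the x axis of lid and the x axis of pot, either way round below 0.12 rad and angle between lid's own z axis and vertical below 0.06 rad and value of joint each of key_blue, key_yellow, key_red below 0.002 m and linear speed of lid below 0.02 m/s); the robot touches nothing.
It fails at once if a key pressed while the lid is not locked (value of joint any of key_blue, key_yellow, key_red above 0.004 m and not (horizontal distance between lid and pot below 0.01 m and z of lid in the frame of pot between 0.0955 and 0.1015 m and angle between the x axis of lid and the x axis of pot, either way round below 0.12 rad and angle between lid's own z axis and vertical below 0.06 rad)).
It fails at once if two keys pressed together (value of joint each of key_blue, key_yellow above 0.003 m or value of joint each of key_blue, key_red above 0.003 m or value of joint each of key_yellow, key_red above 0.003 m).
It fails at once if the lid forced against the pot or its catches with over 80 N (contact force between lid and pot above 80 N).
It fails at once if a bystander pushed more than 4 cm away (distance of any of mug, tape_roll, shaker, tuner, drum_key from where it was at the start of the episode above 0.04 m).
Of head0, head1, head2, head3 only 2 to 3 are there at a start; the rules pass over those that are not, and their reading is None.
At some moment in a run one of head0, head1, head2, head3 may be knocked a few centimetres aside while the robot is not near it.
It also fails if it takes over 210 s, if anything falls off the work surface, if the arm or the gripper's body presses on something with over 40 N, if the wrist force passes 120 N, or if a joint passes its speed limit or range.

## Working session

There is one attempt and no reset: what is moved stays moved. The work goes in short steps, Python scripts to look and compute and a shell command to move; the robot and the scene stay as the last step left them, time stands still between calls to the robot, and variables do not carry over. Pictures are saved under pics/ and viewed, and the job is handed in when it is done.

```bash
ls; mkdir -p pics
python3 - <<'E'
from plant import bot
import cv2,numpy as np
s=bot.get_state();print({k:np.round(v,3).tolist() for k,v in s.items()})
for n in ["scene","top","wrist"]:
    c=bot.capture(n);cv2.imwrite(f"pics/{n}0.png",c["frame"]);print(n,c["camera_matrix"].tolist(),np.round(c["T"],3).tolist())
    np.savez(f"{n}0.npz",**c)
E
```

```text
pics
{'t': 0.0, 'qpos': [-1.316, 0.616, -0.013, 1.425, 0.008, 1.103, -0.04], 'dq': [-0.0, -0.001, -0.0, 0.002, -0.0, 0.0, 0.0], 'tau': [0.0, -45.894, 0.209, -16.575, -0.061, 0.02, 0.0], 'eef_pos': [180.496, 623.625, 217.501], 'orientation': [-0.699, 0.701, -0.099, 0.099], 'wrist_force': [-0.741, 0.184, 0.232], 'torque': [0.026, -0.025, -0.0], 'finger_gap': 92.737}
scene [[497.9020209238919, 0.0, 312.3582678241825], [0.0, 497.9020209238919, 244.19788420596612], [0.0, 0.0, 1.0]] [[-0.036, 0.688, -0.725, 1335.376], [0.999, 0.022, -0.029, 31.526], [-0.004, -0.725, -0.688, 859.12], [0.0, 0.0, 0.0, 1.0]]
top [[513.7844653722743, 0.0, 323.11170411526155], [0.0, 513.7844653722743, 237.9011153764221], [0.0, 0.0, 1.0]] [[-0.02, -0.997, 0.07, 416.064], [-1.0, 0.02, 0.001, 21.859], [-0.003, -0.07, -0.998, 1411.566], [0.0, 0.0, 0.0, 1.0]]
wrist [[364.21251279502667, 0.0, 317.8404086429224], [0.0, 364.21251279502667, 240.44486609958633], [0.0, 0.0, 1.0]] [[0.279, 0.916, 0.289, 100.315], [0.96, -0.266, -0.086, 647.91], [-0.002, 0.302, -0.953, 382.961], [0.0, 0.0, 0.0, 1.0]]
```

View pics/top0.png

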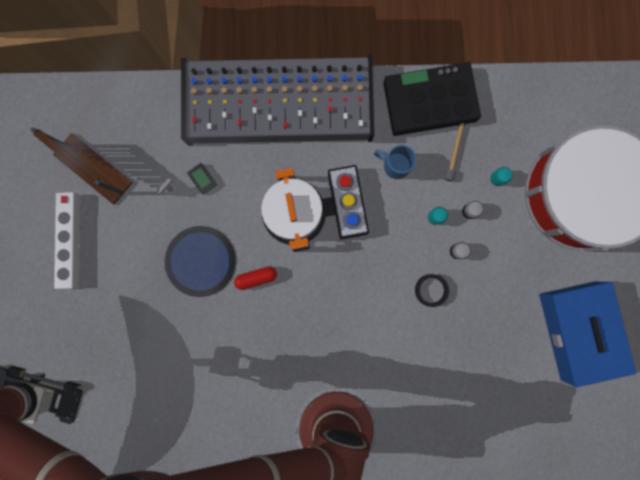

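View pics/scene0.png

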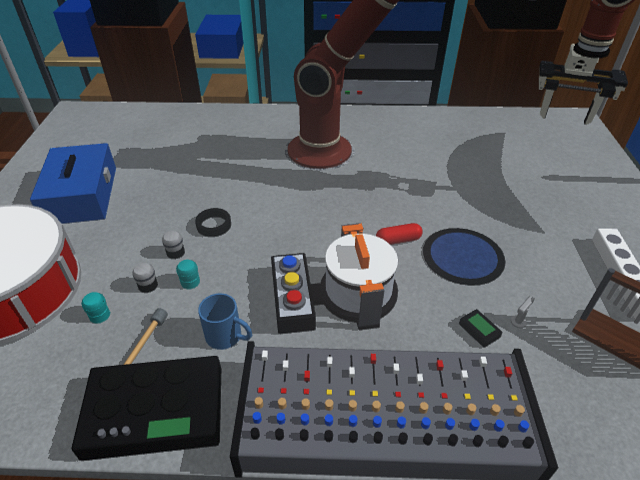

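View pics/wrist0.png

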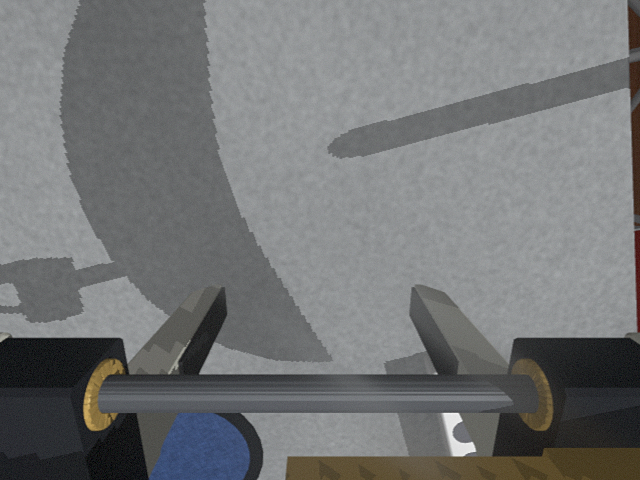

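```bash
cat > h.py <<'E'
from plant import bot
import cv2,numpy as np
from scipy.spatial.transform import Rotation as R
def cloud(c):
    z=c["z_map"].astype(float);K=c["camera_matrix"]
    v,u=np.mgrid[:480,:640]
    P=np.stack([(u-K[0,2])/K[0,0]*z,(v-K[1,2])/K[1,1]*z,z],-1)
    return P@c["T"][:3,:3].T+c["T"][:3,3]
def load(n): return dict(np.load(n))
def proj(c,p):
    T=np.linalg.inv(c["T"]);q=T[:3,:3]@np.array(p,float)+T[:3,3];q=c["camera_matrix"]@q
    return q[:2]/q[2]
def state():
    s=bot.get_state();q=s["orientation"];M=R.from_quat(q,scalar_first=True).as_matrix()
    return s,np.array(s["eef_pos"]),M
def st():
    s,p,M=state();print("t",round(s["t"],2),"p",p.round(1),"x",M[:,0].round(3),"y",M[:,1].round(3),"z",M[:,2].round(3),"F",np.round(s["wrist_force"],1),"gap",round(s["finger_gap"],1),"q",np.round(s["qpos"],2))
def plan(target,jaw=None):
    """shift in tool axes (m) to target TCP (mm); jaw = desired jaw dir (2d), twist in units"""
    s,p,M=state();d=M.T@(np.array(target,float)-p)/1000
    print("tool shift xyz",d.round(4),"world",(np.array(target)-p).round(1))
    if jaw is not None:
        j=np.array([jaw[0],jaw[1],0.]);j/=np.linalg.norm(j)
        if j@M[:,2]<0:j=-j
        a=np.arctan2(M[:,1]@np.cross(M[:,2],j),M[:,2]@j)
        print("twist units",round(np.degrees(a)/8,3))
E
python3 - <<'E'
from h import *
top=load("top0.npz");sc=load("scene0.npz")
a=cv2.resize(top["frame"][150:320,380:540],None,fx=2.4,fy=2.4,interpolation=cv2.INTER_CUBIC)
b=cv2.resize(sc["frame"][200:330,70:260],None,fx=2.1,fy=2.1,interpolation=cv2.INTER_CUBIC)
h=max(a.shape[0],b.shape[0]);o=np.zeros((h,a.shape[1]+b.shape[1],3),np.uint8);o[:a.shape[0],:a.shape[1]]=a;o[:b.shape[0],a.shape[1]:]=b
cv2.imwrite("pics/crop1.png",o);print(o.shape)
C=cloud(top);S=cloud(sc)
for n,u,v in [("h",473,210),("h2",461,250),("tq",438,215),("tq2",502,176),("lid",300,213),("mug",400,160),("mat",200,262),("blue",353,220),("yel",349,200),("red",345,181),("lugA",285,174),("lugB",299,243),("shaker",256,278),("tuner",202,179),("tape",432,290),("catch?",331,206)]:
    print(n,C[v,u].round(0))
for n,u,v in [("h",145,271),("h2",172,238),("tq",188,270),("tq2",95,305),("blue",290,262),("yel",292,280),("red",294,297),("catch1",354,230),("catch2",371,286),("handle",362,250),("drumkey",527,308),("tuner",481,327)]:
    print("S",n,S[v,u].round(0))
E
```

```text
(408, 783, 3)
h [ 577. -375.   59.]
h2 [ 472. -339.   60.]
tq [ 566. -282.   59.]
tq2 [ 667. -455.   59.]
lid [572.  81. 112.]
mug [ 728. -194.    1.]
mat [456. 362.   5.]
blue [555. -55.  75.]
yel [608. -46.  74.]
red [660. -37.  70.]
lugA [672. 117. 120.]
lugB [495.  84. 120.]
shaker [409. 203.  47.]
tuner [682. 351.  24.]
tape [ 367. -270.    4.]
catch? [601.   0.  17.]
S h [ 592. -369.   60.]
S h2 [ 479. -337.   55.]
S tq [ 584. -275.   58.]
S tq2 [ 689. -447.   57.]
S blue [566. -49.  72.]
S yel [617. -41.  70.]
S red [666. -34.  72.]
S catch1 [508.  91. 120.]
S catch2 [670. 121. 116.]
S handle [601. 104. 148.]
S drumkey [666. 447.  56.]
S tuner [692. 355.  22.]
```

View pics/crop1.png

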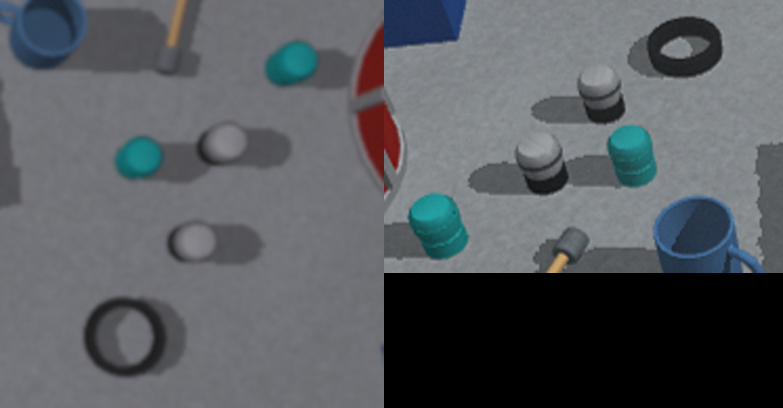

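```bash
cat >> h.py <<'E'
def circfit(xy):
    A=np.c_[2*xy,np.ones(len(xy))];b=(xy**2).sum(1);s=np.linalg.lstsq(A,b,rcond=None)[0]
    return s[:2],np.sqrt(s[2]+s[:2]@s[:2])
def pixplane(c,uv,z):
    uv=np.atleast_2d(uv).astype(float);K=c["camera_matrix"]
    r=np.c_[(uv-[K[0,2],K[1,2]])/[K[0,0],K[1,1]],np.ones(len(uv))]@c["T"][:3,:3].T
    o=c["T"][:3,3];t=(z-o[2])/r[:,2];return (o+r*t[:,None])[:,:2]
E
python3 - <<'E'
from h import *
for nm in ["top0.npz","scene0.npz"]:
    c=load(nm);P=cloud(c);hsv=cv2.cvtColor(c["frame"],cv2.COLOR_BGR2HSV);X,Y,Z=P[...,0],P[...,1],P[...,2]
    near=(abs(X-585)<150)&(abs(Y-95)<130)
    org=(hsv[...,0]>5)&(hsv[...,0]<20)&(hsv[...,1]>150)&near
    wh=(hsv[...,1]<50)&(hsv[...,2]>140)&near&(Z>100)&(Z<125)
    uv=np.argwhere(wh)[:,::-1];hull=cv2.convexHull(uv.astype(np.int32))[:,0]
    xy=pixplane(c,hull,112)
    ok=np.ones(len(xy),bool)
    for _ in range(5):
        cc,r=circfit(xy[ok]);ok=abs(np.linalg.norm(xy-cc,axis=1)-r)<2
    print(nm,"lid circle",cc.round(1),r.round(1),ok.sum(),len(xy))
    for lab,lo,hi in [("catch",105,130),("handle",138,160)]:
        m=org&(Z>lo)&(Z<hi)
        n,L,stt,cen=cv2.connectedComponentsWithStats(m.astype(np.uint8))
        for i in range(1,n):
            if stt[i,4]>15:
                pp=pixplane(c,np.argwhere(L==i)[:,::-1],np.median(Z[L==i]));rect=cv2.minAreaRect(pp.astype(np.float32))
                print(lab,stt[i,4],pp.mean(0).round(1),np.median(Z[L==i]).round(),[np.round(a,1) for a in rect])
    mat=(Z<15)&(np.hypot(X-465,Y-360)<130)&(hsv[...,1]>80)&(hsv[...,0]>100)&(hsv[...,0]<130)&(hsv[...,2]>20)
    n,L,stt,cen=cv2.connectedComponentsWithStats(mat.astype(np.uint8));i=1+stt[1:,4].argmax()
    hull=cv2.convexHull(np.argwhere(L==i)[:,::-1].astype(np.int32))[:,0];xy=pixplane(c,hull,4);cc,r=circfit(xy);print("mat",cc.round(1),r.round(1))
    for h in [(585,-372),(478,-338)]:
        m=(np.hypot(X-h[0],Y-h[1])<45)&(Z>30);q=P[m]
        f=lambda p:np.linalg.norm(q-[p[0],p[1],p[2]],axis=1)-23
        from scipy.optimize import least_squares
        m2=q[:,2]>42;q=q[m2];s=least_squares(f,[h[0],h[1],37],loss="soft_l1");print("head",h,s.x.round(1),len(q))
    for k,(lo,hi) in dict(blue=(105,125),yel=(22,32),red=(0,8)).items():
        m=(hsv[...,0]>=lo)&(hsv[...,0]<=hi)&(hsv[...,1]>150)&(Z>64)&(Z<85)&(abs(X-610)<90)&(abs(Y+45)<40)
        if m.sum(): print(k,pixplane(c,np.argwhere(m)[:,::-1],72).mean(0).round(1),m.sum())
E
```

```text
top0.npz lid circle [585.6 102.8] 75.9 35 35
catch 148 [672.5 119. ] 118.0 [array([668.9, 118.5]), array([30.6, 43.4]), np.float64(11.1)]
catch 164 [496.7  85.4] 118.0 [array([499.1,  85.7]), array([42.9, 32.9]), np.float64(89.0)]
handle 133 [583.4 102.1] 148.0 [array([583.5, 102.2]), array([66.5, 12.1]), np.float64(10.3)]
mat [458.5 362.3] 78.4
head (585, -372) [ 582.3 -381.3   41.6] 255
head (478, -338) [ 472.8 -343.2   42.2] 256
blue [557.9 -53.2] 104
yel [608.7 -44.8] 102
red [660.4 -36.6] 92
scene0.npz lid circle [587.3 105. ] 76.4 32 32
catch 158 [501.1  87.2] 117.0 [array([504.8,  88.4]), array([34.5, 45.8]), np.float64(11.3)]
catch 32 [619.4 109.1] 123.0 [array([619. , 108.3]), array([11.4, 14.4]), np.float64(1.9)]
catch 169 [672.8 119.3] 117.0 [array([669.5, 117.8]), array([28. , 49.3]), np.float64(17.9)]
handle 188 [591.3 104.6] 147.0 [array([591.5, 104.1]), array([75.9, 16.5]), np.float64(10.8)]
mat [457.7 364.9] 80.3
head (585, -372) [ 583.8 -378.5   39.9] 309
head (478, -338) [ 474.  -340.6   40. ] 261
blue [563. -51.] 126
yel [614.  -42.4] 144
red [664.4 -34.1] 152
```

Run:
```python
from h import *
st(); a=np.radians(100)
plan([586,103.5,200],[np.cos(a),np.sin(a)])
```

```text
t 0.15 p [180.6 623.8 217.8] x [ 0.961 -0.278  0.   ] y [-0.    -0.002 -1.   ] z [ 0.278  0.961 -0.002] F [-0.8  0.9 -0.5] gap 93.0 q [-1.32  0.62 -0.01  1.42  0.01  1.1  -0.04]
tool shift xyz [ 0.5341  0.0185 -0.387 ] world [ 405.4 -520.3  -17.8]
twist units -3.268
```

```bash
python3 -m inch '[{"x":0.048,"z":-0.035},{"x":0.048,"z":-0.035},{"x":0.048,"z":-0.035},{"x":0.048,"z":-0.035},{"x":0.048,"z":-0.035},{"x":0.048,"z":-0.035},{"x":0.048,"z":-0.035},{"x":0.048,"z":-0.035},{"x":0.048,"z":-0.035},{"x":0.048,"z":-0.035}]'; python3 -c "
from h import *
st();a=np.radians(-80);plan([586,103.5,200],[np.cos(a),np.sin(a)])"
```

```text
t 0.15 p [180.6 623.8 217.8] x [ 0.961 -0.278  0.   ] y [-0.    -0.002 -1.   ] z [ 0.278  0.961 -0.002] F [-0.8  0.9 -0.5] gap 93.0 q [-1.32  0.62 -0.01  1.42  0.01  1.1  -0.04]
tool shift xyz [ 0.5341  0.0185 -0.387 ] world [ 405.4 -520.3  -17.8]
twist units -3.268invalid input
```

```bash
python3 -m inch '[{"x":0.048,"y":0,"z":-0.035,"twist":0,"hand":0.093}]'; python3 -m inch --help; python3 -m inch
```

```text
t: 0.28
eef_pos: [212.2, 579.6, 216.7]
orientation: [-0.7, 0.701, -0.097, 0.095]
wrist_force: [1.2, -0.3, 0.9]
finger_gap: 93.1invalid input: not JSON, or not a number
invalid input
```

```bash
python3 -m inch '[{"x":0.048,"y":0,"z":-0.035,"twist":0},{"x":0.048,"y":0,"z":-0.035,"twist":0},{"x":0.048,"y":0,"z":-0.035,"twist":0},{"x":0.048,"y":0,"z":-0.035,"twist":0},{"x":0.048,"y":0,"z":-0.035,"twist":0},{"x":0.048,"y":0,"z":-0.035,"twist":0},{"x":0.048,"y":0,"z":-0.035,"twist":0},{"x":0.048,"y":0,"z":-0.035,"twist":0}]' || python3 -m inch '[{"x":0.048,"y":0,"z":-0.035,"twist":0,"hand":0.093},{"x":0.048,"y":0,"z":-0.035,"twist":0,"hand":0.093},{"x":0.048,"y":0,"z":-0.035,"twist":0,"hand":0.093},{"x":0.048,"y":0,"z":-0.035,"twist":0,"hand":0.093},{"x":0.048,"y":0,"z":-0.035,"twist":0,"hand":0.093},{"x":0.048,"y":0,"z":-0.035,"twist":0,"hand":0.093},{"x":0.048,"y":0,"z":-0.035,"twist":0,"hand":0.093},{"x":0.048,"y":0,"z":-0.035,"twist":0,"hand":0.093}]'; python3 -c "
from h import *
st();a=np.radians(-80);plan([586,103.5,200],[np.cos(a),np.sin(a)])"
```

```text
t: 1.27
eef_pos: [514.5, 194.8, 214.4]
orientation: [-0.7, 0.701, -0.096, 0.093]
wrist_force: [1.1, 0.5, -0.4]
finger_gap: 93.0
t 1.27 p [514.5 194.8 214.4] x [ 0.964 -0.265 -0.003] y [-0.004 -0.001 -1.   ] z [ 0.265  0.964 -0.002] F [ 1.1  0.5 -0.4] gap 93.0 q [-0.42  0.46  0.03  1.72 -0.02  0.96  0.92]
tool shift xyz [ 0.0932  0.0142 -0.069 ] world [ 71.5 -91.3 -14.4]
twist units -3.171invalid input
```

```bash
python3 -m inch '[{"x":0.047,"y":0.007,"z":-0.035,"twist":0,"hand":0.093},{"x":0.047,"y":0.007,"z":-0.035,"twist":0,"hand":0.093},{"x":0,"y":0,"z":0,"twist":1,"hand":0.093},{"x":0,"y":0,"z":0,"twist":1,"hand":0.093},{"x":0,"y":0,"z":0,"twist":1,"hand":0.093},{"x":0,"y":0,"z":0,"twist":1,"hand":0.093},{"x":0,"y":0,"z":0,"twist":1,"hand":0.093},{"x":0,"y":0,"z":0,"twist":1,"hand":0.093},{"x":0,"y":0,"z":0,"twist":1,"hand":0.093},{"x":0,"y":0,"z":0,"twist":1,"hand":0.093}]';  python3 -m inch '[{"x":0,"y":0,"z":0,"twist":1,"hand":0.093},{"x":0,"y":0,"z":0,"twist":1,"hand":0.093},{"x":0,"y":0,"z":0,"twist":1,"hand":0.093},{"x":0,"y":0,"z":0,"twist":1,"hand":0.093},{"x":0,"y":0,"z":0,"twist":1,"hand":0.093},{"x":0,"y":0,"z":0,"twist":1,"hand":0.093},{"x":0,"y":0,"z":0,"twist":1,"hand":0.093},{"x":0,"y":0,"z":0,"twist":1,"hand":0.093},{"x":0,"y":0,"z":0,"twist":1,"hand":0.093},{"x":0,"y":0,"z":0,"twist":1,"hand":0.093}]';python3 - <<'E'
from h import *
st();a=np.radians(-80);plan([586,103.5,200],[np.cos(a),np.sin(a)])
c=bot.capture("wrist");cv2.imwrite("pics/w1.png",c["frame"]);np.savez("w1.npz",**c)
E
```

```text
t: 2.52
eef_pos: [589.5, 89.4, 195.8]
orientation: [-0.529, 0.536, -0.467, 0.464]
wrist_force: [-0.1, 0.1, -0.6]
finger_gap: 92.7
t: 3.78
eef_pos: [586.2, 91.7, 192.0]
orientation: [-0.086, 0.1, -0.7, 0.702]
wrist_force: [0.5, 0.2, -0.1]
finger_gap: 92.8
t 3.77 p [586.2  91.7 192. ] x [-0.965 -0.261  0.019] y [-0.018 -0.004 -1.   ] z [ 0.261 -0.965 -0.001] F [ 0.5  0.2 -0.1] gap 92.8 q [-0.64  0.67  0.77  1.63 -0.5   1.08 -1.03]
tool shift xyz [-0.0027 -0.0081 -0.0115] world [-0.2 11.8  8. ]
twist units 0.643
```

View pics/w1.png

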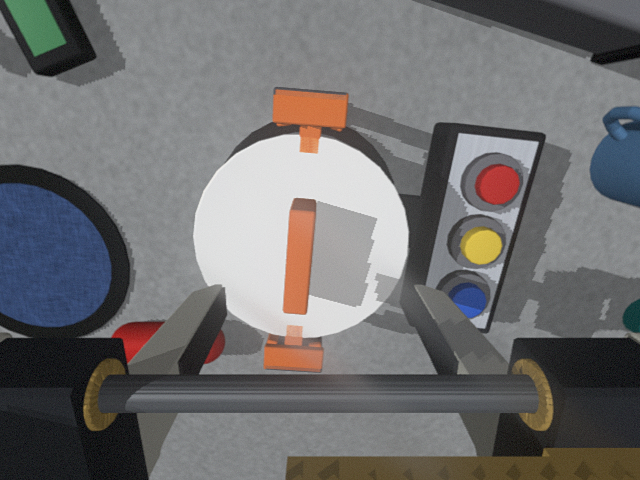

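```bash
cat >> h.py <<'E'
def handle(c,zt=148,tol=14):
    P=cloud(c);hsv=cv2.cvtColor(c["frame"],cv2.COLOR_BGR2HSV)
    m=(hsv[...,0]>3)&(hsv[...,0]<20)&(hsv[...,1]>150)&(abs(P[...,2]-zt)<tol)
    n,L,s,_=cv2.connectedComponentsWithStats(m.astype(np.uint8));i=1+s[1:,4].argmax()
    q=P[L==i];zz=np.median(q[:,2]);q=q[abs(q[:,2]-zz)<4];r=cv2.minAreaRect(q[:,:2].astype(np.float32))
    d=np.linalg.svd(q[:,:2]-q[:,:2].mean(0),full_matrices=False)[2][0]
    print("handle",np.round(r[0],1),np.round(r[1],1),"z",zz.round(1),"ang",np.degrees(np.arctan(d[1]/d[0])).round(2),len(q))
E
python3 - <<'E'
from h import *
c=load("w1.npz");handle(c)
P=cloud(c);hsv=cv2.cvtColor(c["frame"],cv2.COLOR_BGR2HSV)
m=(hsv[...,0]>3)&(hsv[...,0]<20)&(hsv[...,1]>150)&(P[...,2]>115)&(P[...,2]<122)
n,L,s,_=cv2.connectedComponentsWithStats(m.astype(np.uint8))
for i in range(1,n):
  if s[i,4]>50: print(s[i],cv2.minAreaRect(P[L==i][:,:2].astype(np.float32)))
for k,(lo,hi) in dict(blue=(105,125),yel=(22,32),red=(0,5)).items():
    m=(hsv[...,0]>=lo)&(hsv[...,0]<=hi)&(hsv[...,1]>150)&(abs(P[...,2]-72)<4)&(abs(P[...,1]+45)<40)
    print(k,cv2.minAreaRect(P[m][:,:2].astype(np.float32)),np.median(P[m][:,2]))
E
```

```text
handle [578.8 103.3] [54.6 14.3] z 147.3 ang 12.01 1585
[ 273   90   75   38 2231] ((675.470947265625, 121.26892852783203), (19.531566619873047, 45.150360107421875), 11.459738731384277)
[264 347  48  21 630] ((495.7439880371094, 91.80096435546875), (18.541200637817383, 36.77647399902344), 12.326787948608398)
blue ((560.252197265625, -53.72096252441406), (30.482271194458008, 23.529298782348633), 57.22412872314453) 71.7510081545667
yel ((609.3580932617188, -42.83360290527344), (30.956363677978516, 29.305418014526367), 62.103309631347656) 71.59698820067877
red ((660.380859375, -34.4577751159668), (31.131423950195312, 29.708444595336914), 86.84498596191406) 71.66150713669771
```

```bash
python3 -m inch '[{"x":-0.003,"y":0.0,"z":-0.0125,"twist":0.5,"hand":0.093},{"x":0,"y":0,"z":0,"twist":0,"hand":0.093}]'; python3 -c "
from h import *
st();a=np.radians(-79);plan([587,104.5,115.5],[np.cos(a),np.sin(a)])"
```

```text
t: 4.08
eef_pos: [585.3, 105.3, 190.9]
orientation: [-0.061, 0.076, -0.703, 0.705]
wrist_force: [0.8, -0.2, 0.4]
finger_gap: 93.3
t 4.08 p [585.3 105.3 190.9] x [-0.981 -0.193  0.021] y [-0.02  -0.005 -1.   ] z [ 0.193 -0.981  0.001] F [ 0.8 -0.2  0.4] gap 93.3 q [-0.67  0.68  0.79  1.62 -0.52  1.09 -1.11]
tool shift xyz [-0.0031  0.0754  0.001 ] world [  1.7  -0.8 -75.4]
twist units 0.017
```

```bash
python3 -m inch '[{"x":-0.001,"y":0.03,"z":0.0005,"twist":0,"hand":0.07},{"x":-0.001,"y":0.03,"z":0.0005,"twist":0,"hand":0.06},{"x":-0.001,"y":0.013,"z":0,"twist":0,"hand":0.05},{"x":0,"y":0,"z":0,"twist":0,"hand":0.04}]'; python3 -c "
from h import *
st();a=np.radians(-79);plan([587,104.5,115.5],[np.cos(a),np.sin(a)])"
```

```text
t: 4.58
eef_pos: [588.0, 102.4, 117.1]
orientation: [-0.065, 0.078, -0.702, 0.705]
wrist_force: [0.5, 0.3, 1.1]
finger_gap: 57.4
t 4.58 p [588.  102.4 117.1] x [-0.98  -0.2    0.019] y [-0.018 -0.006 -1.   ] z [ 0.2   -0.98   0.002] F [0.5 0.3 1.1] gap 57.4 q [-0.63  0.76  0.73  1.7  -0.59  0.94 -1.04]
tool shift xyz [ 0.0005  0.0016 -0.0022] world [-1.   2.1 -1.6]
twist units 0.07
```

Close on the bar gently first to read its true centre, then firmly.

```bash
python3 -m inch '[{"x":0.0005,"y":0.001,"z":-0.002,"twist":0,"hand":0.03},{"x":0,"y":0,"z":0,"twist":0,"hand":0.01},{"x":0,"y":0,"z":0,"twist":0,"hand":0.005},{"x":0,"y":0,"z":0,"twist":0,"hand":0.005},{"x":0,"y":0,"z":0,"twist":0,"hand":0.005}]' 10; python3 -c "
from h import *
st();a=np.radians(-79);plan([587,104.5,115.5],[np.cos(a),np.sin(a)])";python3 -m inch '[{"x":0,"y":0,"z":0,"twist":0,"hand":0.005},{"x":0,"y":0,"z":0,"twist":0,"hand":0.005},{"x":0,"y":0,"z":0,"twist":0,"hand":0.005}]' 45; python3 -c "
from h import *
st();a=np.radians(-79);plan([587,104.5,115.5],[np.cos(a),np.sin(a)])
c=bot.capture('wrist');cv2.imwrite('pics/w2.png',c['frame'])"
```

```text
t: 5.2
eef_pos: [588.9, 104.7, 119.1]
orientation: [-0.067, 0.076, -0.702, 0.704]
wrist_force: [-1.0, 1.1, -0.5]
finger_gap: 15.9
t 5.2 p [588.9 104.7 119.1] x [-0.979 -0.201  0.013] y [-0.013 -0.004 -1.   ] z [ 0.201 -0.98   0.001] F [-1.   1.1 -0.5] gap 15.9 q [-0.63  0.75  0.73  1.7  -0.59  0.94 -1.04]
tool shift xyz [ 0.0018  0.0037 -0.0002] world [-1.9 -0.2 -3.6]
twist units 0.077
t: 5.58
eef_pos: [588.9, 104.6, 119.1]
orientation: [-0.066, 0.075, -0.703, 0.704]
wrist_force: [-0.5, 0.5, -0.7]
finger_gap: 15.9
t 5.58 p [588.9 104.6 119.1] x [-0.98  -0.198  0.013] y [-0.012 -0.003 -1.   ] z [ 0.198 -0.98   0.001] F [-0.5  0.5 -0.7] gap 15.9 q [-0.63  0.75  0.73  1.7  -0.6   0.94 -1.04]
tool shift xyz [ 0.0018  0.0037 -0.0002] world [-1.9 -0.1 -3.6]
twist units 0.055
```

View pics/w2.png

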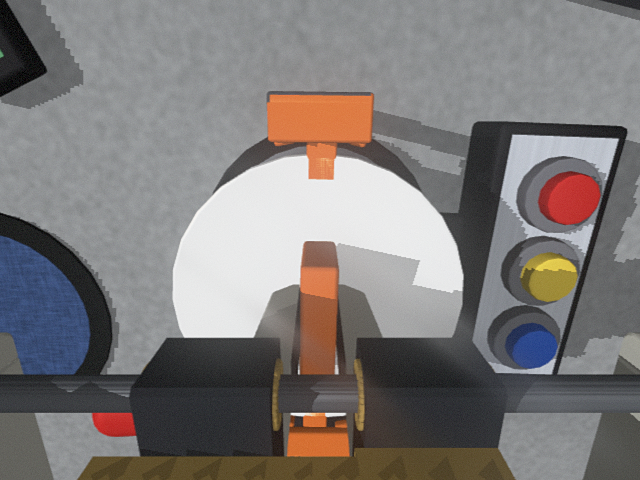

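```bash
python3 -m inch '[{"x":0,"y":0.004,"z":0,"twist":0,"hand":0.005},{"x":0,"y":0.004,"z":0,"twist":0,"hand":0.005}]'; python3 -c "
from h import *
st()"
```

```text
t: 5.88
eef_pos: [589.0, 104.6, 113.2]
orientation: [-0.067, 0.075, -0.703, 0.704]
wrist_force: [-2.2, 1.6, 10.0]
finger_gap: 16.2
t 5.88 p [589.  104.6 113.2] x [-0.98  -0.199  0.012] y [-0.012 -0.002 -1.   ] z [ 0.199 -0.98  -0.   ] F [-2.2  1.6 10. ] gap 16.2 q [-0.63  0.76  0.72  1.7  -0.6   0.93 -1.03]
```

```bash
python3 -m inch '[{"x":0,"y":0.003,"z":0,"twist":0,"hand":0.005},{"x":0,"y":0.002,"z":0,"twist":-0.5,"hand":0.005},{"x":0,"y":0.002,"z":0,"twist":-0.5,"hand":0.005}]'; python3 -c "
from h import *
st()"
```

```text
t: 6.25
eef_pos: [590.9, 104.1, 111.5]
orientation: [0.118, -0.123, 0.697, -0.696]
wrist_force: [-1.3, 1.5, 10.4]
finger_gap: 16.0
t 6.25 p [590.9 104.1 111.5] x [-0.942 -0.335  0.006] y [-0.007  0.001 -1.   ] z [ 0.335 -0.942 -0.003] F [-1.3  1.5 10.4] gap 16.0 q [-0.6   0.75  0.68  1.7  -0.58  0.9  -0.91]
```

```bash
python3 -m inch '[{"x":0.001,"y":0.0015,"z":0,"twist":-0.7,"hand":0.005},{"x":0.001,"y":0.0015,"z":0,"twist":-0.7,"hand":0.005},{"x":0.001,"y":0.0015,"z":0,"twist":-0.7,"hand":0.005}]'; python3 -c "
from h import *
st()"
```

```text
t: 6.62
eef_pos: [591.8, 102.6, 113.1]
orientation: [0.225, -0.222, 0.672, -0.67]
wrist_force: [-1.8, 1.8, 9.0]
finger_gap: 15.7
t 6.62 p [591.8 102.6 113.1] x [-0.8   -0.6   -0.004] y [ 0.002  0.003 -1.   ] z [ 0.6   -0.8   -0.001] F [-1.8  1.8  9. ] gap 15.7 q [-0.56  0.72  0.59  1.71 -0.51  0.87 -0.67]
```

```bash
python3 -m inch '[{"x":0.001,"y":0.002,"z":-0.002,"twist":-0.9,"hand":0.005},{"x":0.001,"y":0.002,"z":-0.002,"twist":-0.9,"hand":0.005},{"x":0.001,"y":0.001,"z":-0.001,"twist":-0.9,"hand":0.005},{"x":0.001,"y":0.001,"z":-0.001,"twist":-0.9,"hand":0.005}]'; python3 -c "
from h import *
st()"
```

```text
t: 7.12
eef_pos: [587.4, 105.0, 114.0]
orientation: [0.393, -0.385, 0.591, -0.59]
wrist_force: [-2.2, 3.4, 8.2]
finger_gap: 15.7
t 7.12 p [587.4 105.  114. ] x [-0.395 -0.918 -0.01 ] y [ 0.008  0.008 -1.   ] z [ 0.919 -0.395  0.005] F [-2.2  3.4  8.2] gap 15.7 q [-0.48  0.68  0.45  1.72 -0.39  0.82 -0.26]
```

```bash
python3 -m inch '[{"x":0,"y":-0.01,"z":0,"twist":-0.6,"hand":0.005},{"x":0,"y":-0.015,"z":0,"twist":0,"hand":0.005}]'; python3 -c "
from h import *
st()"; python3 -m inch '[{"x":0,"y":-0.03,"z":0,"twist":0,"hand":0.005},{"x":0,"y":-0.03,"z":0,"twist":0,"hand":0.005},{"x":0,"y":-0.02,"z":0,"twist":0,"hand":0.005}]'; python3 -c "
from h import *
st()
for n in ['wrist','scene']:
  c=bot.capture(n);cv2.imwrite(f'pics/{n}3.png',c['frame'])"
```

```text
t: 7.38
eef_pos: [585.1, 104.7, 138.9]
orientation: [0.417, -0.412, 0.574, -0.571]
wrist_force: [0.6, 0.5, -1.1]
finger_gap: 15.5
t 7.38 p [585.1 104.7 138.9] x [-0.313 -0.95  -0.008] y [ 0.003  0.007 -1.   ] z [ 0.95  -0.313  0.001] F [ 0.6  0.5 -1.1] gap 15.5 q [-0.48  0.65  0.44  1.7  -0.35  0.87 -0.21]
t: 7.75
eef_pos: [584.1, 102.9, 220.1]
orientation: [0.415, -0.413, 0.574, -0.572]
wrist_force: [0.5, -0.0, -2.2]
finger_gap: 15.9
t 7.75 p [584.1 102.9 220.1] x [-0.315 -0.949 -0.004] y [ 0.     0.004 -1.   ] z [ 0.949 -0.315 -0.001] F [ 0.5 -0.  -2.2] gap 15.9 q [-0.51  0.56  0.48  1.61 -0.29  1.05 -0.26]
```

View pics/scene3.png

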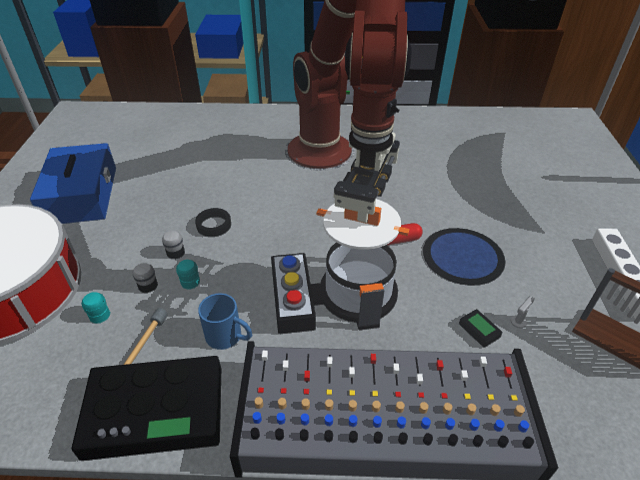

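```bash
python3 -m inch '[{"x":-0.035,"y":0.0,"z":-0.034,"twist":0,"hand":0.005},{"x":-0.035,"y":0.0,"z":-0.034,"twist":0,"hand":0.005},{"x":-0.035,"y":0,"z":-0.034,"twist":0,"hand":0.005},{"x":-0.035,"y":0,"z":-0.034,"twist":0,"hand":0.005},{"x":-0.035,"y":0,"z":-0.034,"twist":0,"hand":0.005},{"x":-0.02,"y":0.02,"z":-0.02,"twist":0,"hand":0.005}]'; python3 -c "
from h import *
st();plan([458,363,28])"
```

```text
t: 8.6
eef_pos: [464.8, 349.9, 194.9]
orientation: [-0.41, 0.41, -0.574, 0.577]
wrist_force: [0.4, -0.8, -2.1]
finger_gap: 15.7
t 8.6 p [464.8 349.9 194.9] x [-0.326 -0.945  0.002] y [ 0.003 -0.003 -1.   ] z [ 0.945 -0.326  0.004] F [ 0.4 -0.8 -2.1] gap 15.7 q [-0.98  0.57  0.48  1.67 -0.3   0.98 -0.73]
tool shift xyz [-0.0105  0.1668 -0.0113] world [  -6.8   13.1 -166.9]
```

```bash
python3 -m inch '[{"x":-0.006,"y":0.04,"z":-0.006,"twist":0,"hand":0.005},{"x":-0.004,"y":0.04,"z":-0.004,"twist":0,"hand":0.005},{"x":0,"y":0.04,"z":0,"twist":0,"hand":0.005},{"x":0,"y":0.03,"z":0,"twist":0,"hand":0.005},{"x":0,"y":0.005,"z":0,"twist":0,"hand":0.005}]'; python3 -c "
from h import *
st();plan([458,363,25])"
```

```text
t: 9.22
eef_pos: [452.4, 364.9, 28.5]
orientation: [-0.409, 0.416, -0.572, 0.576]
wrist_force: [-0.2, 0.4, -1.7]
finger_gap: 15.7
t 9.22 p [452.4 364.9  28.5] x [-0.319 -0.948  0.01 ] y [-0.004 -0.009 -1.   ] z [ 0.948 -0.319 -0.001] F [-0.2  0.4 -1.7] gap 15.7 q [-0.94  0.78  0.36  1.81 -0.42  0.64 -0.65]
tool shift xyz [-0.0001  0.0035  0.0059] world [ 5.6 -1.9 -3.5]
```

```bash
python3 -m inch '[{"x":0,"y":0.003,"z":0.004,"twist":0,"hand":0.005},{"x":0,"y":0.002,"z":0,"twist":0,"hand":0.005},{"x":0,"y":0.001,"z":0,"twist":0,"hand":0.005}]'; python3 -c "
from h import *
st();plan([458,363,25])"
```

```text
t: 9.6
eef_pos: [457.8, 363.8, 25.3]
orientation: [-0.41, 0.415, -0.573, 0.576]
wrist_force: [-0.5, 0.8, -1.8]
finger_gap: 15.6
t 9.6 p [457.8 363.8  25.3] x [-0.319 -0.948  0.008] y [-0.002 -0.008 -1.   ] z [ 0.948 -0.319  0.001] F [-0.5  0.8 -1.8] gap 15.6 q [-0.93  0.79  0.36  1.8  -0.43  0.63 -0.64]
tool shift xyz [0.0007 0.0003 0.0004] world [ 0.2 -0.8 -0.3]
```

```bash
python3 -m inch '[{"x":0,"y":0.0015,"z":0,"twist":0,"hand":0.005},{"x":0,"y":0.0005,"z":0,"twist":0,"hand":0.005}]'; python3 -c "
from h import *
st()";python3 -m inch '[{"x":0,"y":0,"z":0,"twist":0,"hand":0.04},{"x":0,"y":0,"z":0,"twist":0,"hand":0.06},{"x":0,"y":0,"z":0,"twist":0,"hand":0.06},{"x":0,"y":-0.03,"z":0,"twist":0,"hand":0.06},{"x":0,"y":-0.04,"z":0,"twist":0,"hand":0.06},{"x":0,"y":-0.05,"z":0,"twist":0,"hand":0.08},{"x":0,"y":-0.05,"z":0,"twist":0,"hand":0.08}]' 30;python3 - <<'E'
from h import *
st()
for n in ['wrist','top']:
  c=bot.capture(n);cv2.imwrite(f'pics/{n}4.png',c['frame']);np.savez(n+"4.npz",**c);handle(c,54)
E
```

```text
t: 9.85
eef_pos: [458.5, 364.0, 25.0]
orientation: [-0.411, 0.414, -0.573, 0.576]
wrist_force: [-1.2, -0.5, -0.3]
finger_gap: 15.8
t 9.85 p [458.5 364.   25. ] x [-0.32  -0.947  0.006] y [-0.    -0.006 -1.   ] z [ 0.947 -0.32   0.002] F [-1.2 -0.5 -0.3] gap 15.8 q [-0.93  0.79  0.36  1.8  -0.43  0.63 -0.64]
t: 10.72
eef_pos: [457.8, 364.3, 195.6]
orientation: [-0.409, 0.415, -0.572, 0.577]
wrist_force: [0.1, 0.9, 0.4]
finger_gap: 75.5
t 10.72 p [457.8 364.3 195.6] x [-0.321 -0.947  0.012] y [-0.004 -0.011 -1.   ] z [ 0.947 -0.321  0.   ] F [0.1 0.9 0.4] gap 75.5 q [-1.01  0.58  0.49  1.65 -0.3   1.   -0.75]
handle [448.5 334.5] [13.2 12.7] z 53.2 ang -55.16 98
handle [466.8 384.4] [3. 0.] z 53.9 ang 20.25 2
```

View pics/wrist4.png

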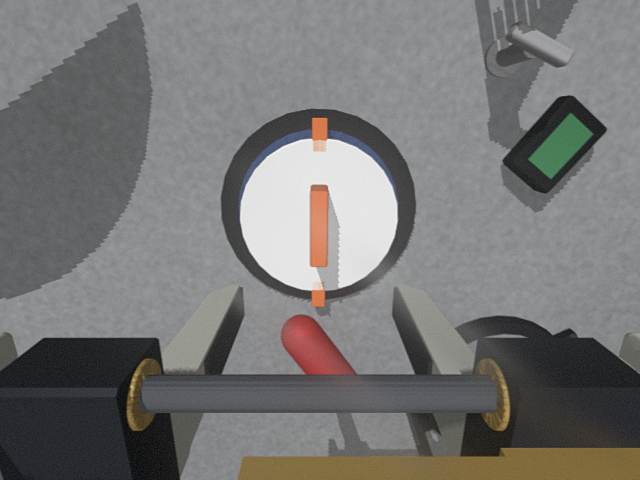

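View pics/top4.png

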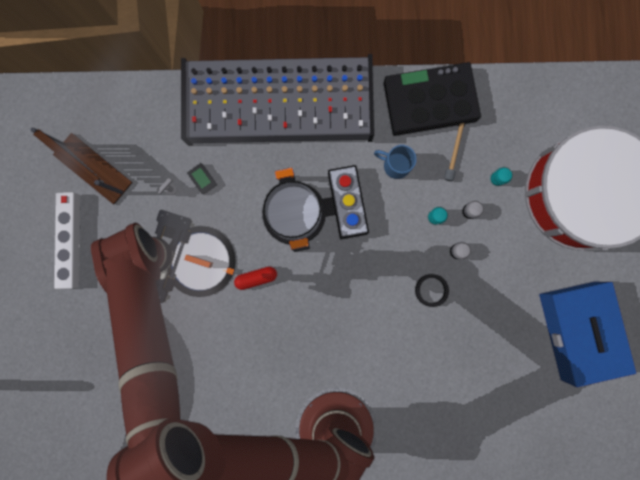

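```bash
python3 -m inch '[{"x":0.052,"y":0,"z":0.028,"twist":0,"hand":0.085},{"x":0.052,"y":0,"z":0.028,"twist":0,"hand":0.085},{"x":0.052,"y":0,"z":0.028,"twist":0,"hand":0.085},{"x":0.052,"y":0,"z":0.028,"twist":0,"hand":0.085},{"x":0.052,"y":0,"z":0.028,"twist":0,"hand":0.085},{"x":0.052,"y":0,"z":0.028,"twist":0,"hand":0.085},{"x":0.052,"y":0,"z":0.028,"twist":0,"hand":0.085},{"x":0.052,"y":0,"z":0.028,"twist":0,"hand":0.085},{"x":0.052,"y":0,"z":0.028,"twist":0,"hand":0.085},{"x":0.052,"y":0,"z":0.028,"twist":0,"hand":0.085}]' 30;python3 - <<'E'
from h import *
st();plan([583,-380,180],[1,-0.2])
for n in ['wrist','top']:
  c=bot.capture(n);cv2.imwrite(f'pics/{n}5.png',c['frame']);np.savez(n+"5.npz",**c)
E
```

```text
t: 12.08
eef_pos: [565.8, -223.9, 194.6]
orientation: [-0.419, 0.415, -0.571, 0.571]
wrist_force: [0.7, 0.3, 0.1]
finger_gap: 84.6
t 12.07 p [ 565.8 -223.9  194.6] x [-0.305 -0.952 -0.003] y [ 0.004  0.002 -1.   ] z [ 0.952 -0.305  0.004] F [0.7 0.3 0.1] gap 84.6 q [ 0.06  0.61  0.47  1.6  -0.32  1.01  0.32]
tool shift xyz [0.1434 0.0144 0.0639] world [  17.2 -156.1  -14.6]
twist units -0.806
```

View pics/wrist5.png

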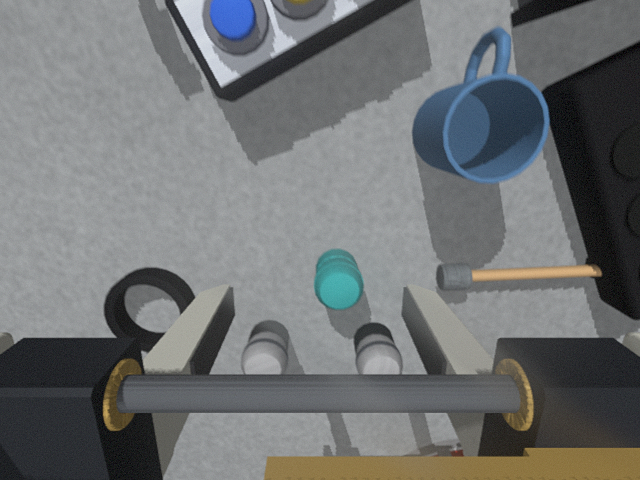

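View pics/top5.png

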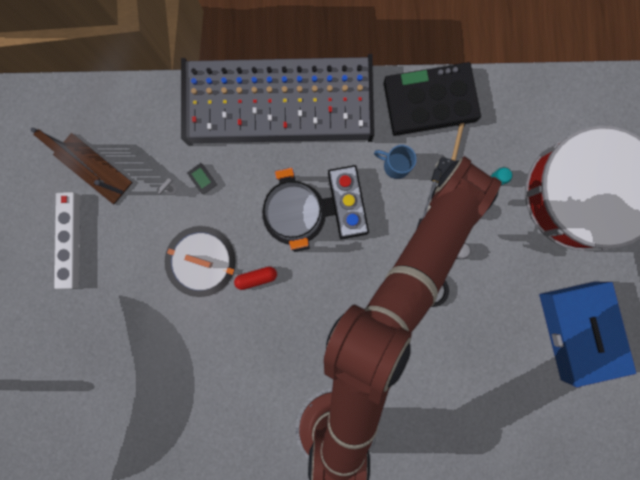

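```bash
cat >> h.py <<'E'
from scipy.optimize import least_squares
def cyl(c,h,r=23,lo=34,hi=50,rad=32):
    P=cloud(c);q=P[(np.hypot(P[...,0]-h[0],P[...,1]-h[1])<rad)&(P[...,2]>lo)&(P[...,2]<hi)]
    if len(q)<15: print("few",len(q));return
    s=least_squares(lambda p:np.hypot(q[:,0]-p[0],q[:,1]-p[1])-r,h,loss="soft_l1")
    print("cyl",s.x.round(1),len(q),"res",np.abs(s.fun).mean().round(2))
E
python3 - <<'E'
from h import *
w=load("wrist5.npz");s=load("scene0.npz")
for h in [(583,-380),(473.5,-342)]:
  cyl(w,h);cyl(s,h);cyl(w,h,22,5,30);cyl(s,h,22,5,30)
E
```

```text
cyl [ 581.  -379.9] 423 res 0.45
cyl [ 582.6 -379.3] 117 res 1.09
cyl [ 580.9 -380.4] 476 res 0.36
cyl [ 582.  -379.4] 153 res 0.96
cyl [ 471.3 -341.4] 417 res 0.44
cyl [ 472.4 -341. ] 111 res 1.28
cyl [ 470.9 -341.8] 465 res 0.37
cyl [ 472.2 -341.1] 135 res 1.32
```

```bash
python3 -m inch '[{"x":0.048,"y":0.0,"z":0.021,"twist":0,"hand":0.085},{"x":0.048,"y":0.005,"z":0.021,"twist":0,"hand":0.085},{"x":0.046,"y":0.005,"z":0.021,"twist":0,"hand":0.085},{"x":0,"y":0.01,"z":0,"twist":0,"hand":0.085}]';python3 - <<'E'
from h import *
st();plan([581.5,-380,24])
E
```

```text
t: 12.68
eef_pos: [578.7, -389.5, 170.9]
orientation: [-0.413, 0.414, -0.573, 0.575]
wrist_force: [0.3, 0.3, -0.1]
finger_gap: 85.1
t 12.68 p [ 578.7 -389.5  170.9] x [-0.316 -0.949  0.002] y [ 0.001 -0.003 -1.   ] z [ 0.949 -0.316  0.002] F [ 0.3  0.3 -0.1] gap 85.1 q [ 0.33  0.77  0.45  1.34 -0.34  1.11  0.5 ]
tool shift xyz [-0.0103  0.1468 -0.0006] world [   2.8    9.5 -146.9]
```

```bash
python3 -m inch '[{"x":-0.009,"y":0.02,"z":0,"twist":0,"hand":0.085},{"x":0,"y":0.04,"z":0,"twist":0,"hand":0.085},{"x":0,"y":0.04,"z":0,"twist":0,"hand":0.085},{"x":0,"y":0.03,"z":0,"twist":0,"hand":0.085},{"x":0,"y":0.01,"z":0,"twist":0,"hand":0.085}]';python3 - <<'E'
from h import *
st();plan([581.5,-380,24])
E
```

```text
t: 13.3
eef_pos: [582.6, -371.5, 22.3]
orientation: [0.416, -0.414, 0.575, -0.571]
wrist_force: [-0.5, 0.7, 0.5]
finger_gap: 85.1
t 13.3 p [ 582.6 -371.5   22.3] x [-0.312 -0.95  -0.005] y [-0.001  0.006 -1.   ] z [ 0.95  -0.312 -0.003] F [-0.5  0.7  0.5] gap 85.1 q [ 0.34  0.92  0.38  1.47 -0.42  0.84  0.55]
tool shift xyz [ 0.0084 -0.0018  0.0015] world [-1.1 -8.5  1.7]
```

```bash
python3 -m inch '[{"x":0.0085,"y":-0.002,"z":0.001,"twist":0,"hand":0.085},{"x":0,"y":0,"z":0,"twist":0,"hand":0.06},{"x":0,"y":0,"z":0,"twist":0,"hand":0.04},{"x":0,"y":0,"z":0,"twist":0,"hand":0.035},{"x":0,"y":0,"z":0,"twist":0,"hand":0.035},{"x":0,"y":0,"z":0,"twist":0,"hand":0.035}]' 25;python3 - <<'E'
from h import *
st();plan([581.5,-380,24])
E
```

```text
t: 14.05
eef_pos: [582.4, -380.8, 28.3]
orientation: [0.417, -0.414, 0.573, -0.572]
wrist_force: [-0.1, -0.1, -0.7]
finger_gap: 45.2
t 14.05 p [ 582.4 -380.8   28.3] x [-0.311 -0.95  -0.004] y [ 0.003  0.003 -1.   ] z [ 0.95  -0.311  0.002] F [-0.1 -0.1 -0.7] gap 45.2 q [ 0.35  0.92  0.39  1.45 -0.41  0.85  0.56]
tool shift xyz [-0.0005  0.0043 -0.0012] world [-0.9  0.8 -4.3]
```

```bash
python3 -m inch '[{"x":0,"y":-0.03,"z":0,"twist":0,"hand":0.035},{"x":0,"y":-0.05,"z":0,"twist":0,"hand":0.035},{"x":0,"y":-0.05,"z":0,"twist":0,"hand":0.035},{"x":0,"y":-0.05,"z":0,"twist":0,"hand":0.035}]';python3 - <<'E'
from h import *
c=load("top5.npz");P=cloud(c);X,Y,Z=[P[...,i] for i in range(3)]
m=(np.hypot(X-587,Y-104)<85)&(Z>100)&(Z<111)
q=P[m];print(len(q),np.median(q[:,2]));hull=cv2.convexHull(np.argwhere(m)[:,::-1].astype(np.int32))[:,0]
print(circfit(pixplane(c,hull,107)))
# ring points radial trimmed fit
r=np.hypot(q[:,0]-586,q[:,1]-104);k=(r>66)&(r<82);print(circfit(q[k][:,:2]))
hsv=cv2.cvtColor(c["frame"],cv2.COLOR_BGR2HSV);g=(np.hypot(X-587,Y-104)<90)&(Z<100)&(Z>20)&(hsv[...,2]>80)
n,L,s,_=cv2.connectedComponentsWithStats(g.astype(np.uint8));i=1+s[1:,4].argmax();hull=cv2.convexHull(np.argwhere(L==i)[:,::-1].astype(np.int32))[:,0];print("inner",circfit(pixplane(c,hull,107)),s[i])
st();plan([587-8,104-26,200])
E
```

```text
t: 14.55
eef_pos: [579.5, -377.8, 204.4]
orientation: [0.415, -0.415, 0.579, -0.566]
wrist_force: [1.2, -0.1, -2.5]
finger_gap: 45.1
322 106.96419550422058
(array([586.91258832, 101.87935362]), np.float64(75.02816134415743))
(array([585.80943945, 102.10972364]), np.float64(71.7515465961621))
inner (array([582.09122485, 100.22446142]), np.float64(66.44361139514162)) [ 266  186   54   50 2089]
t 14.55 p [ 579.5 -377.8  204.4] x [-0.311 -0.95  -0.01 ] y [-0.01   0.014 -1.   ] z [ 0.95  -0.311 -0.014] F [ 1.2 -0.1 -2.5] gap 45.1 q [ 0.32  0.74  0.46  1.29 -0.33  1.2   0.48]
tool shift xyz [-0.433   0.0108 -0.1421] world [ -0.5 455.8  -4.4]
```

```bash
python3 -m inch '[{"x":-0.053,"y":0,"z":-0.0175,"twist":0,"hand":0.035},{"x":-0.053,"y":0,"z":-0.0175,"twist":0,"hand":0.035},{"x":-0.053,"y":0,"z":-0.0175,"twist":0,"hand":0.035},{"x":-0.053,"y":0,"z":-0.0175,"twist":0,"hand":0.035},{"x":-0.053,"y":0,"z":-0.0175,"twist":0,"hand":0.035},{"x":-0.053,"y":0,"z":-0.0175,"twist":0,"hand":0.035},{"x":-0.053,"y":0,"z":-0.0175,"twist":0,"hand":0.035},{"x":-0.053,"y":0,"z":-0.0175,"twist":0,"hand":0.035},{"x":0,"y":0,"z":0,"twist":0,"hand":0.035}]';python3 - <<'E'
from h import *
st();plan([578.5,77.3,160])
c=bot.capture("wrist");cv2.imwrite("pics/w6.png",c["frame"]);np.savez("w6.npz",**c)
E
```

```text
t: 15.68
eef_pos: [579.3, 83.0, 209.0]
orientation: [0.416, -0.414, 0.576, -0.569]
wrist_force: [-0.6, 0.1, -2.6]
finger_gap: 45.0
t 15.68 p [579.3  83.  209. ] x [-0.31  -0.951 -0.009] y [-0.004  0.01  -1.   ] z [ 0.951 -0.31  -0.007] F [-0.6  0.1 -2.6] gap 45.0 q [-0.47  0.56  0.49  1.64 -0.31  1.02 -0.2 ]
tool shift xyz [0.0061 0.0489 0.0013] world [ -0.8  -5.7 -49. ]
```

View pics/w6.png

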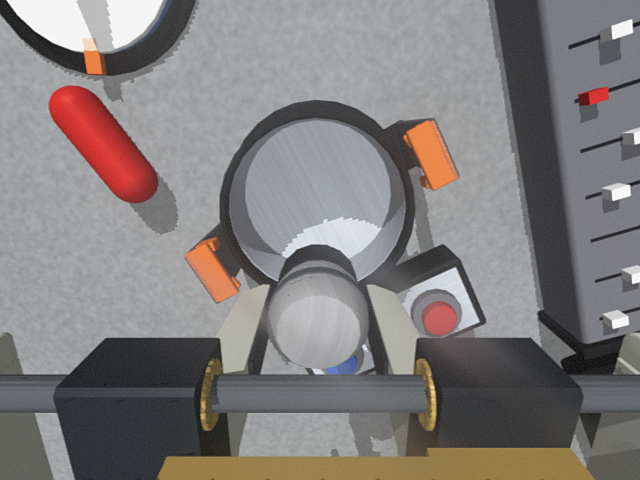

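Run:
```python
from h import *
c=load("w6.npz");P=cloud(c);X,Y,Z=[P[...,i] for i in range(3)]
r=np.hypot(X-587,Y-103);m=(r<90)&(Z>103)&(Z<110);m[300:]=0
q=P[m];print(len(q),np.median(q[:,2]))
from h import least_squares
o=circfit(q[:,:2]);print(o)
d=np.hypot(*(q[:,:2]-o[0]).T);print(np.percentile(d,[2,25,50,75,98]))
i=P[(r<80)&(Z>35)&(Z<100)&(np.arange(480)[:,None]<280)];print("wall",circfit(i[:,:2]))
hsv=cv2.cvtColor(c["frame"],cv2.COLOR_BGR2HSV)
m=(hsv[...,0]>3)&(hsv[...,0]<20)&(hsv[...,1]>150)&(Z>115)&(Z<122)
n,L,s,_=cv2.connectedComponentsWithStats(m.astype(np.uint8))
for i in range(1,n):
  if s[i,4]>50: print(s[i],cv2.minAreaRect(P[L==i][:,:2].astype(np.float32)))
```

```text
3266 106.06231060497893
(array([584.77667648, 104.49082908]), np.float64(71.8303992041402))
[69.44970207 70.32662984 71.48414451 72.74521908 81.97551822]
wall (array([584.82239531, 104.31935984]), np.float64(69.73383303384642))
[ 406  121   51   69 1650] ((673.5359497070312, 121.25028228759766), (18.235885620117188, 46.105133056640625), 12.754651069641113)
[185 243  48  44 783] ((495.3757019042969, 90.64185333251953), (18.646074295043945, 39.416954040527344), 12.865641593933105)
[209 281  20  20 120] ((492.565673828125, 72.38993835449219), (8.35302734375, 18.545207977294922), 29.481342315673828)
```

```bash
python3 -m inch '[{"x":0.005,"y":0.03,"z":-0.001,"twist":0,"hand":0.035},{"x":0,"y":0.03,"z":0,"twist":0,"hand":0.035},{"x":0,"y":0,"z":0,"twist":0,"hand":0.035}]';python3 - <<'E'
from h import *
st();plan([576.6,78.6,58])
E
```

```text
t: 16.1
eef_pos: [577.1, 69.4, 148.5]
orientation: [0.412, -0.412, 0.576, -0.573]
wrist_force: [-0.6, 0.4, -2.2]
finger_gap: 45.0
t 16.1 p [577.1  69.4 148.5] x [-0.321 -0.947 -0.003] y [-0.002  0.004 -1.   ] z [ 0.947 -0.321 -0.003] F [-0.6  0.4 -2.2] gap 45.0 q [-0.44  0.62  0.46  1.72 -0.35  0.88 -0.15]
tool shift xyz [-0.0083  0.0905 -0.0032] world [ -0.5   9.2 -90.5]
```

```bash
python3 -m inch '[{"x":-0.008,"y":0,"z":-0.003,"twist":0,"hand":0.035},{"x":0,"y":0.02,"z":0,"twist":0,"hand":0.035},{"x":0,"y":0.025,"z":0,"twist":0,"hand":0.035}]';python3 - <<'E'
from h import *
st();plan([576.6,78.6,58])
E
```

```text
t: 16.48
eef_pos: [581.8, 77.1, 108.5]
orientation: [-0.415, 0.407, -0.574, 0.576]
wrist_force: [0.3, 0.5, -2.3]
finger_gap: 45.2
t 16.48 p [581.8  77.1 108.5] x [-0.324 -0.946 -0.008] y [ 0.011  0.005 -1.   ] z [ 0.946 -0.324  0.009] F [ 0.3  0.5 -2.3] gap 45.2 q [-0.43  0.67  0.43  1.76 -0.39  0.78 -0.14]
tool shift xyz [ 0.0007  0.0504 -0.0058] world [ -5.2   1.5 -50.5]
```

```bash
python3 -m inch '[{"x":0,"y":0.02,"z":-0.005,"twist":0,"hand":0.035},{"x":0,"y":0.02,"z":0,"twist":0,"hand":0.035},{"x":0,"y":0.007,"z":0,"twist":0,"hand":0.035},{"x":0,"y":0,"z":0,"twist":0,"hand":0.035}]';python3 - <<'E'
from h import *
st();plan([576.6,78.6,58])
E
```

```text
t: 16.98
eef_pos: [581.2, 80.5, 64.0]
orientation: [-0.418, 0.405, -0.573, 0.577]
wrist_force: [0.9, 0.3, -1.9]
finger_gap: 45.0
t 16.98 p [581.2  80.5  64. ] x [-0.323 -0.946 -0.012] y [ 0.018  0.007 -1.   ] z [ 0.946 -0.323  0.015] F [ 0.9  0.3 -1.9] gap 45.0 q [-0.42  0.73  0.39  1.8  -0.43  0.68 -0.11]
tool shift xyz [ 0.0034  0.0059 -0.0038] world [-4.6 -1.9 -6. ]
```

```bash
python3 -m inch '[{"x":0.003,"y":0.003,"z":-0.004,"twist":0,"hand":0.035},{"x":0,"y":0.003,"z":0,"twist":0,"hand":0.035},{"x":0,"y":0.001,"z":0,"twist":0,"hand":0.035}]';python3 - <<'E'
from h import *
st();plan([576.6,78.6,58])
E
```

```text
t: 17.35
eef_pos: [577.9, 78.9, 59.0]
orientation: [-0.419, 0.403, -0.573, 0.578]
wrist_force: [0.4, -0.0, -1.9]
finger_gap: 45.1
t 17.35 p [577.9  78.9  59. ] x [-0.323 -0.946 -0.014] y [ 0.023  0.007 -1.   ] z [ 0.946 -0.323  0.019] F [ 0.4 -0.  -1.9] gap 45.1 q [-0.41  0.73  0.39  1.81 -0.43  0.66 -0.1 ]
tool shift xyz [ 0.0007  0.001  -0.0012] world [-1.3 -0.3 -1. ]
```

```bash
python3 -m inch '[{"x":0,"y":0.002,"z":0,"twist":0,"hand":0.035},{"x":0,"y":0.001,"z":0,"twist":0,"hand":0.05},{"x":0,"y":0,"z":0,"twist":0,"hand":0.06},{"x":0,"y":0,"z":0,"twist":0,"hand":0.06}]';python3 - <<'E'
from h import *
st()
E
python3 -m inch '[{"x":0,"y":-0.03,"z":0,"twist":0,"hand":0.06},{"x":0,"y":-0.04,"z":0,"twist":0,"hand":0.06},{"x":0,"y":-0.05,"z":0,"twist":0,"hand":0.06},{"x":0,"y":-0.03,"z":0,"twist":0,"hand":0.06}]';python3 - <<'E'
from h import *
st();plan([471.5,-341.5,200])
E
```

```text
t: 17.85
eef_pos: [579.6, 79.1, 58.2]
orientation: [-0.421, 0.402, -0.572, 0.578]
wrist_force: [-0.1, 0.4, -0.3]
finger_gap: 59.4
t 17.85 p [579.6  79.1  58.2] x [-0.323 -0.946 -0.017] y [ 0.026  0.009 -1.   ] z [ 0.946 -0.323  0.022] F [-0.1  0.4 -0.3] gap 59.4 q [-0.41  0.73  0.38  1.81 -0.44  0.65 -0.1 ]
t: 18.35
eef_pos: [574.0, 77.7, 209.0]
orientation: [-0.418, 0.404, -0.573, 0.577]
wrist_force: [0.7, -0.0, -1.1]
finger_gap: 60.1
t 18.35 p [574.   77.7 209. ] x [-0.323 -0.946 -0.013] y [ 0.019  0.007 -1.   ] z [ 0.946 -0.324  0.016] F [ 0.7 -0.  -1.1] gap 60.1 q [-0.49  0.54  0.5   1.68 -0.31  0.98 -0.2 ]
tool shift xyz [0.4299 0.0041 0.0385] world [-102.5 -419.2   -9. ]
```

```bash
python3 -m inch '[{"x":0.054,"y":0,"z":0.005,"twist":0,"hand":0.085},{"x":0.054,"y":0,"z":0.005,"twist":0,"hand":0.085},{"x":0.054,"y":0,"z":0.005,"twist":0,"hand":0.085},{"x":0.054,"y":0,"z":0.005,"twist":0,"hand":0.085},{"x":0.054,"y":0,"z":0.005,"twist":0,"hand":0.085}]';python3 - <<'E'
from h import *
st();plan([471.5,-341.5,180])
c=bot.capture("wrist");cv2.imwrite("pics/w7.png",c["frame"]);np.savez("w7.npz",**c);cyl(c,(471.5,-341.5))
c=bot.capture("scene");cv2.imwrite("pics/s7.png",c["frame"])
E
```

```text
t: 18.98
eef_pos: [514.7, -186.7, 208.1]
orientation: [-0.426, 0.405, -0.569, 0.575]
wrist_force: [1.2, -0.0, -0.8]
finger_gap: 85.1
t 18.98 p [ 514.7 -186.7  208.1] x [-0.309 -0.951 -0.018] y [ 0.029  0.01  -1.   ] z [ 0.951 -0.31   0.024] F [ 1.2 -0.  -0.8] gap 85.1 q [-0.01  0.49  0.5   1.77 -0.31  0.93  0.31]
tool shift xyz [0.161  0.0253 0.0062] world [ -43.2 -154.8  -28.1]
cyl [ 471.1 -341.4] 384 res 0.45
```

View pics/w7.png

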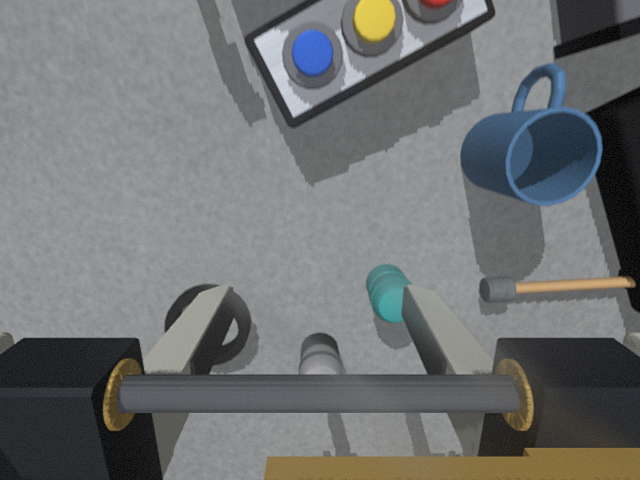

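View pics/s7.png

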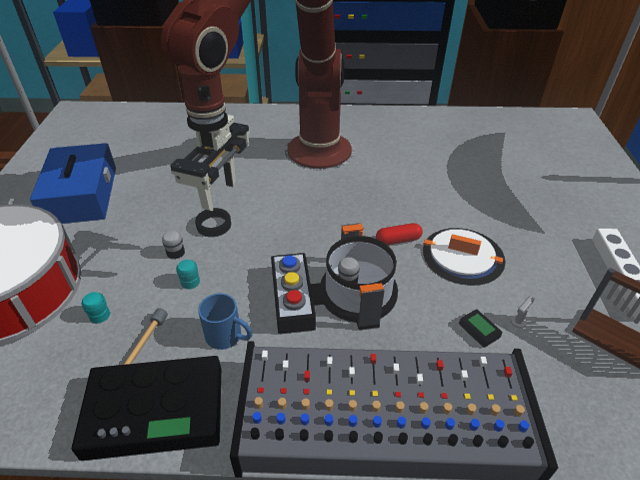

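```bash
python3 -m inch '[{"x":0.053,"y":0,"z":0.002,"twist":0,"hand":0.072},{"x":0.053,"y":0,"z":0.002,"twist":0,"hand":0.072},{"x":0.05,"y":0.01,"z":0.002,"twist":0,"hand":0.072},{"x":0,"y":0.01,"z":0,"twist":0,"hand":0.072}]';python3 - <<'E'
from h import *
st();plan([471.5,-341.5,24])
E
```

```text
t: 19.58
eef_pos: [468.3, -347.3, 186.5]
orientation: [-0.421, 0.403, -0.569, 0.58]
wrist_force: [-0.6, 0.7, -0.1]
finger_gap: 72.0
t 19.57 p [ 468.3 -347.3  186.5] x [-0.321 -0.947 -0.012] y [ 0.03   0.003 -1.   ] z [ 0.947 -0.321  0.028] F [-0.6  0.7 -0.1] gap 72.0 q [ 0.31  0.57  0.48  1.7  -0.35  0.93  0.6 ]
tool shift xyz [-0.0046  0.1625 -0.0034] world [   3.2    5.8 -162.5]
```

```bash
python3 -m inch '[{"x":-0.004,"y":0.03,"z":-0.003,"twist":0,"hand":0.072},{"x":0,"y":0.03,"z":0,"twist":0,"hand":0.072},{"x":0,"y":0.03,"z":0,"twist":0,"hand":0.072}]';python3 - <<'E'
from h import *
st();plan([471.5,-341.5,24])
E
```

```text
t: 19.95
eef_pos: [472.7, -339.6, 95.0]
orientation: [-0.423, 0.402, -0.568, 0.58]
wrist_force: [-0.4, 0.1, 0.2]
finger_gap: 71.8
t 19.95 p [ 472.7 -339.6   95. ] x [-0.318 -0.948 -0.014] y [ 0.035  0.003 -0.999] z [ 0.947 -0.319  0.032] F [-0.4  0.1  0.2] gap 71.8 q [ 0.34  0.68  0.41  1.8  -0.43  0.73  0.67]
tool shift xyz [ 0.0032  0.0709 -0.0028] world [ -1.2  -1.9 -71. ]
```

```bash
python3 -m inch '[{"x":0.003,"y":0.03,"z":-0.003,"twist":0,"hand":0.072},{"x":0.001,"y":0.03,"z":0,"twist":0,"hand":0.072},{"x":0.001,"y":0.008,"z":0,"twist":0,"hand":0.072}]';python3 - <<'E'
from h import *
st();plan([471.5,-341.5,23])
E
```

```text
t: 20.32
eef_pos: [472.7, -336.7, 22.4]
orientation: [-0.426, 0.403, -0.569, 0.577]
wrist_force: [0.4, -0.2, 1.0]
finger_gap: 72.1
t 20.32 p [ 472.7 -336.7   22.4] x [-0.312 -0.95  -0.019] y [ 0.033  0.009 -0.999] z [ 0.949 -0.313  0.029] F [ 0.4 -0.2  1. ] gap 72.1 q [ 0.39  0.78  0.34  1.84 -0.49  0.59  0.73]
tool shift xyz [ 0.005  -0.0006  0.0004] world [-1.2 -4.8  0.6]
```

```bash
python3 -m inch '[{"x":0.005,"y":0,"z":0,"twist":0,"hand":0.06},{"x":0,"y":0.002,"z":0,"twist":0,"hand":0.05},{"x":0,"y":0,"z":0,"twist":0,"hand":0.035},{"x":0,"y":0,"z":0,"twist":0,"hand":0.035},{"x":0,"y":0,"z":0,"twist":0,"hand":0.035}]' 25;python3 - <<'E'
from h import *
st()
E
python3 -m inch '[{"x":0,"y":-0.03,"z":0,"twist":0,"hand":0.035},{"x":0,"y":-0.05,"z":0,"twist":0,"hand":0.035},{"x":0,"y":-0.05,"z":0,"twist":0,"hand":0.035},{"x":0,"y":-0.055,"z":0,"twist":0,"hand":0.035}]';python3 - <<'E'
from h import *
st();plan([585+8.4,104.3+25.7,215])
E
```

```text
t: 20.95
eef_pos: [472.9, -341.4, 22.9]
orientation: [-0.427, 0.403, -0.567, 0.578]
wrist_force: [0.6, 0.8, -2.3]
finger_gap: 45.3
t 20.95 p [ 472.9 -341.4   22.9] x [-0.311 -0.95  -0.019] y [ 0.037  0.008 -0.999] z [ 0.95  -0.312  0.032] F [ 0.6  0.8 -2.3] gap 45.3 q [ 0.39  0.78  0.34  1.83 -0.49  0.59  0.73]
t: 21.45
eef_pos: [463.8, -339.8, 207.4]
orientation: [-0.426, 0.404, -0.572, 0.573]
wrist_force: [0.4, 0.4, -2.4]
finger_gap: 45.3
t 21.45 p [ 463.8 -339.8  207.4] x [-0.311 -0.95  -0.023] y [ 0.026  0.016 -1.   ] z [ 0.95  -0.312  0.02 ] F [ 0.4  0.4 -2.4] gap 45.3 q [ 0.3   0.54  0.49  1.68 -0.33  0.99  0.6 ]
tool shift xyz [-0.4869  0.0034 -0.023 ] world [129.6 469.8   7.6]
```

```bash
python3 -m inch '[{"x":-0.053,"y":0,"z":-0.0025,"twist":0,"hand":0.035},{"x":-0.053,"y":0,"z":-0.0025,"twist":0,"hand":0.035},{"x":-0.053,"y":0,"z":-0.0025,"twist":0,"hand":0.035},{"x":-0.053,"y":0,"z":-0.0025,"twist":0,"hand":0.035},{"x":-0.053,"y":0,"z":-0.0025,"twist":0,"hand":0.035},{"x":-0.053,"y":0,"z":-0.0025,"twist":0,"hand":0.035},{"x":-0.053,"y":0,"z":-0.0025,"twist":0,"hand":0.035},{"x":-0.053,"y":0,"z":-0.0025,"twist":0,"hand":0.035},{"x":-0.053,"y":0,"z":-0.0025,"twist":0,"hand":0.035},{"x":0,"y":0,"z":0,"twist":0,"hand":0.035}]';python3 - <<'E'
from h import *
st();plan([593.4,130,150])
c=bot.capture("top");cv2.imwrite("pics/t8.png",c["frame"]);np.savez("t8.npz",**c)
c=bot.capture("scene");np.savez("s8.npz",**c);cyl(c,(579,79),23,64,80)
cv2.imwrite("pics/s8.png",c["frame"][180:360,220:480].repeat(3,0).repeat(3,1))
E
```

```text
t: 22.7
eef_pos: [595.6, 132.4, 221.0]
orientation: [-0.426, 0.402, -0.569, 0.578]
wrist_force: [-0.0, -0.7, -1.5]
finger_gap: 45.3
t 22.7 p [595.6 132.4 221. ] x [-0.315 -0.949 -0.021] y [ 0.035  0.01  -0.999] z [ 0.949 -0.315  0.03 ] F [-0.  -0.7 -1.5] gap 45.3 q [-0.56  0.57  0.5   1.59 -0.31  1.03 -0.29]
tool shift xyz [ 0.0045  0.0709 -0.0034] world [ -2.2  -2.4 -71. ]
cyl [579.7  80.1] 110 res 0.92
```

View pics/s8.png

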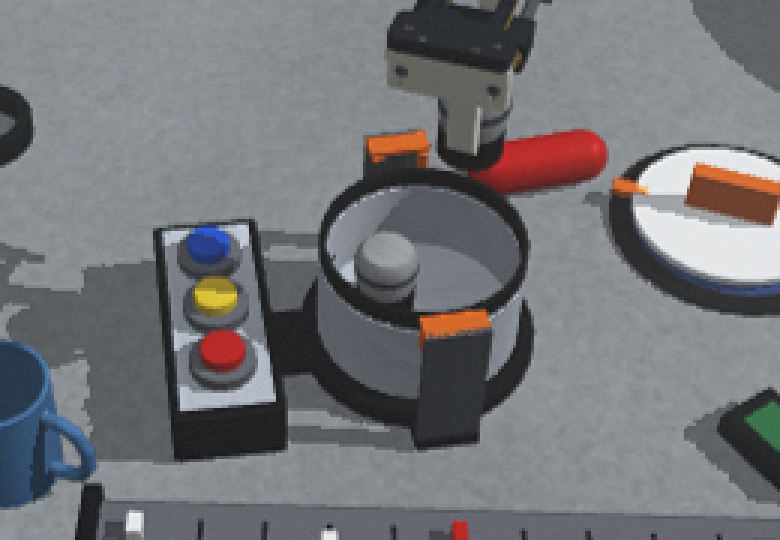

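```bash
python3 -m inch '[{"x":0.003,"y":0.03,"z":-0.004,"twist":0,"hand":0.035},{"x":0.001,"y":0.03,"z":-0.001,"twist":0,"hand":0.035},{"x":0,"y":0,"z":0,"twist":0,"hand":0.035}]';python3 - <<'E'
from h import *
st();plan([593,130.5,54])
E
```

```text
t: 23.18
eef_pos: [591.0, 116.5, 161.5]
orientation: [-0.42, 0.398, -0.57, 0.584]
wrist_force: [-0.6, -0.7, -1.4]
finger_gap: 45.6
t 23.18 p [591.  116.5 161.5] x [-0.332 -0.943 -0.014] y [ 0.037  0.002 -0.999] z [ 0.943 -0.332  0.034] F [-0.6 -0.7 -1.4] gap 45.6 q [-0.53  0.62  0.48  1.68 -0.35  0.88 -0.25]
tool shift xyz [-0.0123  0.1075 -0.0064] world [   2.    14.  -107.5]
```

```bash
python3 -m inch '[{"x":-0.013,"y":0.01,"z":-0.006,"twist":0,"hand":0.035},{"x":-0.003,"y":0.02,"z":0,"twist":0,"hand":0.035},{"x":0,"y":0,"z":0,"twist":0,"hand":0.035}]';python3 - <<'E'
from h import *
st();plan([593,130.5,54])
E
```

```text
t: 23.55
eef_pos: [593.8, 134.1, 133.9]
orientation: [-0.421, 0.395, -0.57, 0.585]
wrist_force: [-0.4, 0.3, -2.0]
finger_gap: 45.7
t 23.55 p [593.8 134.1 133.9] x [-0.334 -0.942 -0.018] y [ 0.042  0.004 -0.999] z [ 0.942 -0.335  0.038] F [-0.4  0.3 -2. ] gap 45.7 q [-0.54  0.66  0.46  1.7  -0.38  0.83 -0.26]
tool shift xyz [ 0.0051  0.0798 -0.0026] world [ -0.8  -3.6 -79.9]
```

```bash
python3 -m inch '[{"x":0.004,"y":0.02,"z":-0.003,"twist":0,"hand":0.035},{"x":0,"y":0.02,"z":0,"twist":0,"hand":0.035},{"x":0,"y":0.02,"z":0,"twist":0,"hand":0.035}]';python3 - <<'E'
from h import *
st();plan([593,130.5,54])
E
```

```text
t: 23.92
eef_pos: [596.8, 133.8, 78.4]
orientation: [-0.425, 0.391, -0.568, 0.586]
wrist_force: [0.1, 0.7, -1.5]
finger_gap: 45.1
t 23.93 p [596.8 133.8  78.4] x [-0.333 -0.943 -0.025] y [ 0.054  0.008 -0.999] z [ 0.941 -0.334  0.048] F [ 0.1  0.7 -1.5] gap 45.1 q [-0.51  0.73  0.41  1.75 -0.42  0.7  -0.21]
tool shift xyz [ 0.005   0.0241 -0.0037] world [ -3.8  -3.3 -24.4]
```

```bash
python3 -m inch '[{"x":0.004,"y":0.018,"z":-0.004,"twist":0,"hand":0.035},{"x":0.001,"y":0.005,"z":0,"twist":0,"hand":0.035}]';python3 - <<'E'
from h import *
st();plan([593,130.5,54])
E
```

```text
t: 24.18
eef_pos: [593.9, 131.8, 56.0]
orientation: [-0.427, 0.39, -0.568, 0.586]
wrist_force: [-0.3, -0.2, -1.9]
finger_gap: 45.4
t 24.18 p [593.9 131.8  56. ] x [-0.332 -0.943 -0.027] y [ 0.057  0.009 -0.998] z [ 0.942 -0.333  0.05 ] F [-0.3 -0.2 -1.9] gap 45.4 q [-0.49  0.75  0.39  1.77 -0.44  0.64 -0.19]
tool shift xyz [ 0.0016  0.002  -0.0005] world [-0.9 -1.3 -2. ]
```

```bash
python3 -m inch '[{"x":0.001,"y":0.002,"z":0,"twist":0,"hand":0.035},{"x":0,"y":0.002,"z":0,"twist":0,"hand":0.045},{"x":0,"y":0,"z":0,"twist":0,"hand":0.06},{"x":0,"y":0,"z":0,"twist":0,"hand":0.06},{"x":0,"y":0,"z":0,"twist":0,"hand":0.06}]';python3 - <<'E'
from h import *
st()
E
python3 -m inch '[{"x":0,"y":-0.03,"z":-0.001,"twist":0,"hand":0.06},{"x":0,"y":-0.04,"z":0,"twist":0,"hand":0.06},{"x":0,"y":-0.05,"z":0,"twist":0,"hand":0.06},{"x":0,"y":-0.05,"z":0,"twist":0,"hand":0.06}]';python3 - <<'E'
from h import *
st();plan([458.5,364,210])
E
```

```text
t: 24.8
eef_pos: [597.9, 131.6, 56.2]
orientation: [-0.43, 0.387, -0.567, 0.587]
wrist_force: [0.3, -0.3, 0.1]
finger_gap: 59.9
t 24.8 p [597.9 131.6  56.2] x [-0.331 -0.943 -0.032] y [ 0.066  0.011 -0.998] z [ 0.941 -0.333  0.058] F [ 0.3 -0.3  0.1] gap 59.9 q [-0.49  0.75  0.39  1.77 -0.45  0.63 -0.19]
t: 25.3
eef_pos: [583.3, 130.1, 226.7]
orientation: [-0.427, 0.39, -0.568, 0.586]
wrist_force: [0.1, 0.6, -0.4]
finger_gap: 60.2
t 25.3 p [583.3 130.1 226.7] x [-0.332 -0.943 -0.028] y [ 0.057  0.009 -0.998] z [ 0.942 -0.333  0.051] F [ 0.1  0.6 -0.4] gap 60.2 q [-0.58  0.54  0.52  1.64 -0.31  0.99 -0.31]
tool shift xyz [-0.1787  0.0117 -0.1962] world [-124.8  233.9  -16.7]
```

```bash
python3 -m inch '[{"x":0,"y":0,"z":0,"twist":0,"hand":0.06},{"x":0,"y":0,"z":0,"twist":0,"hand":0.06},{"x":0,"y":0,"z":0,"twist":0,"hand":0.06},{"x":0,"y":0,"z":0,"twist":0,"hand":0.06}]';python3 -c "
from h import *
st()"
python3 -m inch '[{"x":0,"y":0,"z":0,"twist":1,"hand":0.06},{"x":0,"y":0,"z":0,"twist":1,"hand":0.06},{"x":0,"y":0,"z":0,"twist":1,"hand":0.06},{"x":0,"y":0,"z":0,"twist":1,"hand":0.06}]';python3 -c "
from h import *
st()"
python3 -m inch '[{"x":0,"y":0,"z":0,"twist":-1,"hand":0.06},{"x":0,"y":0,"z":0,"twist":-1,"hand":0.06},{"x":0,"y":0,"z":0,"twist":-1,"hand":0.06},{"x":0,"y":0,"z":0,"twist":-1,"hand":0.06}]';python3 -c "
from h import *
st()"
```

```text
t: 25.8
eef_pos: [584.0, 130.0, 228.5]
orientation: [-0.428, 0.389, -0.568, 0.586]
wrist_force: [0.4, 0.1, -0.2]
finger_gap: 59.7
t 25.8 p [584.  130.  228.5] x [-0.332 -0.943 -0.03 ] y [ 0.061  0.01  -0.998] z [ 0.941 -0.333  0.054] F [ 0.4  0.1 -0.2] gap 59.7 q [-0.58  0.53  0.52  1.64 -0.31  0.99 -0.31]
t: 26.3
eef_pos: [582.1, 129.6, 224.0]
orientation: [-0.246, 0.209, -0.666, 0.673]
wrist_force: [0.7, 0.2, -0.2]
finger_gap: 60.0
t 26.3 p [582.1 129.6 224. ] x [-0.792 -0.609 -0.047] y [ 0.053  0.008 -0.999] z [ 0.608 -0.793  0.025] F [ 0.7  0.2 -0.2] gap 60.0 q [-0.67  0.57  0.68  1.64 -0.42  1.02 -0.78]
t: 26.8
eef_pos: [580.1, 129.9, 219.0]
orientation: [-0.422, 0.394, -0.57, 0.585]
wrist_force: [-0.9, 0.4, -0.6]
finger_gap: 59.7
t 26.8 p [580.1 129.9 219. ] x [-0.334 -0.943 -0.019] y [ 0.044  0.004 -0.999] z [ 0.942 -0.334  0.04 ] F [-0.9  0.4 -0.6] gap 59.7 q [-0.58  0.55  0.52  1.64 -0.31  0.99 -0.31]
```

```bash
python3 -m inch '[{"x":0,"y":0,"z":0,"twist":1,"hand":0.06},{"x":0,"y":0,"z":0,"twist":1,"hand":0.06},{"x":0,"y":0,"z":0,"twist":1,"hand":0.06},{"x":0,"y":0,"z":0,"twist":1,"hand":0.06},{"x":0,"y":0,"z":0,"twist":-1,"hand":0.06},{"x":0,"y":0,"z":0,"twist":-1,"hand":0.06},{"x":0,"y":0,"z":0,"twist":-1,"hand":0.06},{"x":0,"y":0,"z":0,"twist":-1,"hand":0.06}]';
python3 -m inch '[{"x":0,"y":0,"z":0,"twist":1,"hand":0.06},{"x":0,"y":0,"z":0,"twist":1,"hand":0.06},{"x":0,"y":0,"z":0,"twist":1,"hand":0.06},{"x":0,"y":0,"z":0,"twist":1,"hand":0.06},{"x":0,"y":0,"z":0,"twist":-1,"hand":0.06},{"x":0,"y":0,"z":0,"twist":-1,"hand":0.06},{"x":0,"y":0,"z":0,"twist":-1,"hand":0.06},{"x":0,"y":0,"z":0,"twist":-1,"hand":0.06}]';
python3 -m inch '[{"x":0,"y":0,"z":0,"twist":1,"hand":0.06},{"x":0,"y":0,"z":0,"twist":1,"hand":0.06},{"x":0,"y":0,"z":0,"twist":-1,"hand":0.06},{"x":0,"y":0,"z":0,"twist":-1,"hand":0.06}]';
python3 -c "
from h import *
st();plan([458.5,364,190],[.947,-.32])
for n in ['scene','top']:
  c=bot.capture(n);cv2.imwrite(f'pics/{n}9.png',c['frame']);np.savez(n+'9.npz',**c)
"
```

```text
t: 27.8
eef_pos: [576.2, 129.5, 209.8]
orientation: [-0.416, 0.4, -0.572, 0.584]
wrist_force: [-0.8, 0.2, 0.9]
finger_gap: 60.2
t: 28.8
eef_pos: [572.4, 129.2, 200.7]
orientation: [-0.41, 0.406, -0.573, 0.582]
wrist_force: [-0.1, 0.1, -0.2]
finger_gap: 60.3
t: 29.3
eef_pos: [570.4, 128.8, 196.2]
orientation: [-0.407, 0.408, -0.574, 0.581]
wrist_force: [0.7, 0.5, 0.3]
finger_gap: 60.2
t 29.3 p [570.4 128.8 196.2] x [-0.335 -0.942  0.008] y [ 0.004 -0.009 -1.   ] z [ 0.942 -0.335  0.007] F [0.7 0.5 0.3] gap 60.2 q [-0.58  0.58  0.51  1.66 -0.31  0.98 -0.31]
tool shift xyz [-0.1841  0.0036 -0.1843] world [-111.9  235.2   -6.2]
twist units -0.116
```

View pics/scene9.png

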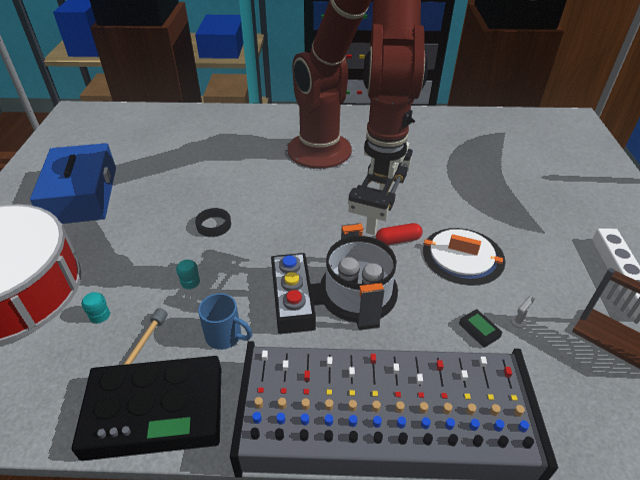

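```bash
python3 - <<'E'
from h import *
c=load("scene9.npz");P=cloud(c)
for h in [(580,80),(593,130)]:
    cyl(c,h,23,64,80,30);m=np.hypot(P[...,0]-h[0],P[...,1]-h[1])<20;print(np.percentile(P[m][:,2],[50,98]).round(1))
E
python3 -m inch '[{"x":-0.037,"y":0,"z":-0.037,"twist":0,"hand":0.06},{"x":-0.037,"y":0,"z":-0.037,"twist":0,"hand":0.06},{"x":-0.037,"y":0,"z":-0.037,"twist":0,"hand":0.06},{"x":-0.037,"y":0,"z":-0.037,"twist":0,"hand":0.06},{"x":-0.036,"y":0,"z":-0.036,"twist":0,"hand":0.06},{"x":0,"y":0.03,"z":0,"twist":0,"hand":0.06}]';python3 -c "
from h import *
st();plan([458.5,364,25],[.947,-.32])"
```

```text
cyl [579.6  79.9] 116 res 0.98
[437.7 558.2]
cyl [596.1 131.1] 100 res 1.51
[448.  550.6]
t: 30.15
eef_pos: [460.6, 372.1, 161.5]
orientation: [-0.4, 0.4, -0.58, 0.586]
wrist_force: [1.0, -1.1, -1.5]
finger_gap: 60.0
t 30.15 p [460.6 372.1 161.5] x [-0.36  -0.933  0.005] y [ 0.006 -0.008 -1.   ] z [ 0.933 -0.36   0.008] F [ 1.  -1.1 -1.5] gap 60.0 q [-1.03  0.63  0.5   1.68 -0.35  0.92 -0.76]
tool shift xyz [ 0.0076  0.1366 -0.0002] world [  -2.1   -8.1 -136.5]
twist units -0.302
```

```bash
python3 -m inch '[{"x":0.004,"y":0.04,"z":-0.002,"twist":-0.3,"hand":0.06},{"x":-0.003,"y":0.04,"z":-0.001,"twist":0,"hand":0.06},{"x":0,"y":0.03,"z":0,"twist":0,"hand":0.055}]';python3 -c "
from h import *
st();plan([458.5,364,25],[.947,-.32])"
```

```text
t: 30.52
eef_pos: [457.0, 373.1, 47.3]
orientation: [-0.411, 0.411, -0.572, 0.579]
wrist_force: [-0.0, 0.9, 0.8]
finger_gap: 56.1
t 30.52 p [457.  373.1  47.3] x [-0.324 -0.946  0.006] y [ 0.006 -0.008 -1.   ] z [ 0.946 -0.324  0.009] F [-0.   0.9  0.8] gap 56.1 q [-0.97  0.77  0.41  1.78 -0.43  0.68 -0.66]
tool shift xyz [0.008  0.0224 0.0042] world [  1.5  -9.1 -22.3]
twist units -0.028
```

```bash
python3 -m inch '[{"x":0.009,"y":0.016,"z":0.003,"twist":0,"hand":0.05},{"x":0,"y":0.006,"z":0.001,"twist":0,"hand":0.045}]';python3 -c "
from h import *
st();plan([458.5,364,25],[.947,-.32])"
```

```text
t: 30.78
eef_pos: [456.2, 361.9, 21.4]
orientation: [-0.408, 0.412, -0.572, 0.58]
wrist_force: [-0.5, 0.6, -0.2]
finger_gap: 46.4
t 30.77 p [456.2 361.9  21.4] x [-0.328 -0.945  0.011] y [ 0.002 -0.012 -1.   ] z [ 0.945 -0.328  0.006] F [-0.5  0.6 -0.2] gap 46.4 q [-0.95  0.8   0.38  1.81 -0.45  0.63 -0.63]
tool shift xyz [-0.0027 -0.0036  0.0015] world [2.3 2.1 3.6]
twist units -0.061
```

```bash
python3 -m inch '[{"x":-0.0025,"y":-0.002,"z":0.0015,"twist":0,"hand":0.03},{"x":0,"y":0,"z":0,"twist":0,"hand":0.005},{"x":0,"y":0,"z":0,"twist":0,"hand":0.005},{"x":0,"y":0,"z":0,"twist":0,"hand":0.005}]' 45;python3 -c "
from h import *
st();plan([458.5,364,25],[.947,-.32])"
```

```text
t: 31.28
eef_pos: [459.7, 365.9, 25.1]
orientation: [-0.409, 0.41, -0.573, 0.58]
wrist_force: [0.3, 0.6, -1.0]
finger_gap: 15.7
t 31.27 p [459.7 365.9  25.1] x [-0.329 -0.944  0.008] y [ 0.004 -0.01  -1.   ] z [ 0.944 -0.329  0.007] F [ 0.3  0.6 -1. ] gap 15.7 q [-0.95  0.8   0.39  1.79 -0.45  0.64 -0.64]
tool shift xyz [ 0.0022  0.0001 -0.0005] world [-1.2 -1.9 -0.1]
twist units -0.069
```

```bash
python3 -m inch '[{"x":0,"y":-0.05,"z":0,"twist":0,"hand":0.005},{"x":0,"y":-0.06,"z":0,"twist":0,"hand":0.005},{"x":0,"y":-0.06,"z":0,"twist":0,"hand":0.005},{"x":0,"y":-0.03,"z":0,"twist":0,"hand":0.005}]';python3 -c "
from h import *
st();plan([587,110,200],[.944,-.33])"
```

```text
t: 31.78
eef_pos: [456.0, 367.1, 226.9]
orientation: [-0.405, 0.414, -0.573, 0.58]
wrist_force: [-0.1, -0.5, -3.1]
finger_gap: 15.6
t 31.77 p [456.  367.1 226.9] x [-0.329 -0.944  0.016] y [-0.004 -0.015 -1.   ] z [ 0.944 -0.329  0.001] F [-0.1 -0.5 -3.1] gap 15.6 q [-1.05  0.56  0.54  1.61 -0.3   1.08 -0.77]
tool shift xyz [0.1991 0.0304 0.2083] world [ 131.  -257.1  -26.9]
twist units 0.005
```

```bash
python3 -m inch '[{"x":0.038,"y":0.002,"z":0.04,"twist":0,"hand":0.005},{"x":0.038,"y":0.002,"z":0.04,"twist":0,"hand":0.005},{"x":0.038,"y":0.002,"z":0.04,"twist":0,"hand":0.005},{"x":0.038,"y":0.002,"z":0.04,"twist":0,"hand":0.005},{"x":0.038,"y":0.002,"z":0.04,"twist":0,"hand":0.005},{"x":0,"y":0,"z":0,"twist":0,"hand":0.005}]';python3 - <<'E'
from h import *
st();plan([587,110,160],[.944,-.33])
for n in ['wrist','top','scene']:
  c=bot.capture(n);cv2.imwrite(f'pics/{n}10.png',c['frame']);np.savez(n+'10.npz',**c)
E
```

```text
t: 32.52
eef_pos: [585.4, 117.6, 221.4]
orientation: [-0.409, 0.413, -0.572, 0.578]
wrist_force: [-0.2, 0.5, -1.5]
finger_gap: 16.2
t 32.52 p [585.4 117.6 221.4] x [-0.325 -0.946  0.01 ] y [-0.    -0.011 -1.   ] z [ 0.946 -0.325  0.003] F [-0.2  0.5 -1.5] gap 16.2 q [-0.56  0.57  0.53  1.59 -0.31  1.06 -0.28]
tool shift xyz [0.006  0.0615 0.0038] world [  1.6  -7.6 -61.4]
twist units 0.04
```

View pics/wrist10.png

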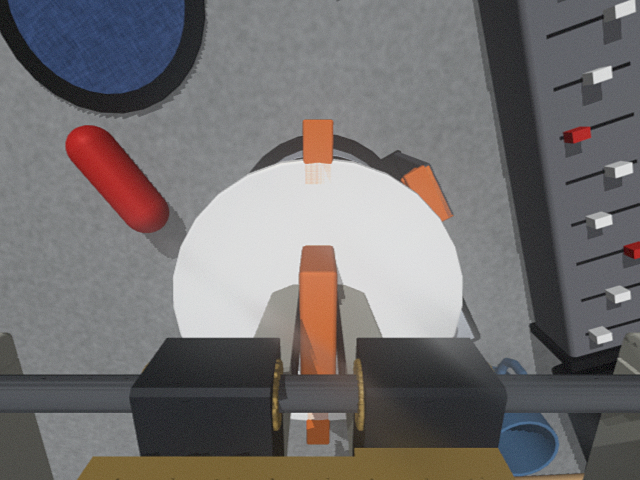

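View pics/scene10.png

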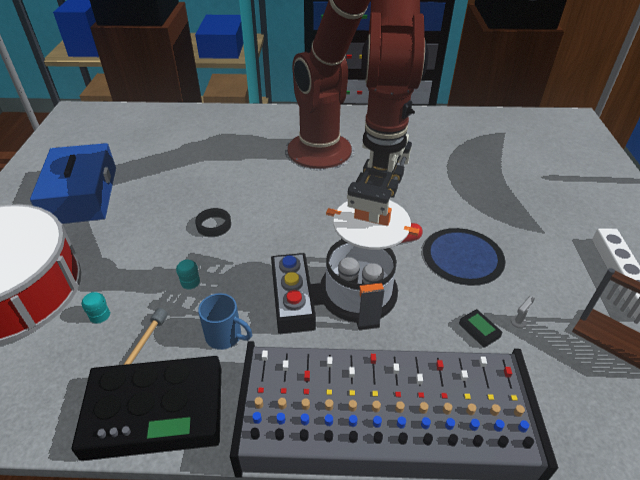

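Run:
```python
from h import *
c=load("wrist10.npz");P=cloud(c);X,Y,Z=[P[...,i] for i in range(3)]
m=(Z>205)&(Z<222);m[335:]=0
hsv=cv2.cvtColor(c["frame"],cv2.COLOR_BGR2HSV);m&=(hsv[...,1]<60)&(hsv[...,2]>150)
print(m.sum(),np.median(Z[m]))
q=P[m];A=np.c_[q[:,:2]-q[:,:2].mean(0),np.ones(len(q))];print("plane",np.linalg.lstsq(A,q[:,2],rcond=None)[0])
hull=cv2.convexHull(np.argwhere(m)[:,::-1].astype(np.int32))[:,0];hull=hull[(hull[:,1]<325)]
xy=pixplane(c,hull,np.median(Z[m]))
for _ in range(4):
    o,r=circfit(xy);k=abs(np.hypot(*(xy-o).T)-r)<1.5;xy=xy[k]
print("lid",o,r,len(xy));s,p,M=state();print("rel tcp",o-p[:2],"tool x",(M[:2,0]@(o-p[:2])), "tool z",M[:2,2]@(o-p[:2]))
for nm in ["scene10.npz","top10.npz"]:
    c=load(nm);P=cloud(c);X,Y,Z=[P[...,i] for i in range(3)];hsv=cv2.cvtColor(c["frame"],cv2.COLOR_BGR2HSV)
    m=(Z>207)&(Z<222)&(hsv[...,1]<60)&(hsv[...,2]>120)&(np.hypot(X-585,Y-110)<100)
    if m.sum()<50: continue
    hull=cv2.convexHull(np.argwhere(m)[:,::-1].astype(np.int32))[:,0];xy=pixplane(c,hull,214)
    for _ in range(4):
        o,r=circfit(xy);k=abs(np.hypot(*(xy-o).T)-r)<3;xy=xy[k]
    print(nm,"lid",o,r,len(xy))
    # pot in same picture
# refined pot from scene9: ring
c=load("scene9.npz");P=cloud(c);X,Y,Z=[P[...,i] for i in range(3)]
m=(np.hypot(X-586,Y-104)<84)&(Z>103)&(Z<112);q=P[m];o,r=circfit(q[:,:2]);print("pot scene ring",o,r,len(q))
```

```text
35844 213.6948532327803
plane [-1.18827221e-03 -3.08061710e-03  2.13684054e+02]
lid [584.0117     112.58704585] 75.92581639728151 33
rel tcp [  0.82151206 -13.92051097] tool x 12.962349953404956 tool z 5.14091802195371
scene10.npz lid [586.67232598 118.79371708] 77.1694228767743 31
top10.npz lid [582.81016088 112.06888286] 74.98329303810438 13
pot scene ring [586.40789513 104.44679368] 72.05306446423914 448
```

Run:
```python
from h import *
st();plan([587.3,109.1,140],[.944,-.33])
```

```text
t 32.67 p [583.2 126.5 220.7] x [-0.313 -0.95   0.006] y [-0.003 -0.005 -1.   ] z [ 0.95  -0.313 -0.002] F [-0.2  1.1 -2.3] gap 16.1 q [-0.57  0.57  0.52  1.59 -0.31  1.07 -0.28]
tool shift xyz [0.0148 0.0807 0.0095] world [  4.1 -17.4 -80.7]
twist units 0.127
```

```bash
python3 -m inch '[{"x":0.008,"y":0.02,"z":0.005,"twist":0,"hand":0.005},{"x":0.005,"y":0.02,"z":0.003,"twist":0,"hand":0.005},{"x":0,"y":0.01,"z":0,"twist":0,"hand":0.005},{"x":0,"y":0.005,"z":0,"twist":0,"hand":0.005}]';python3 - <<'E'
from h import *
st();plan([587.3,109.1,135],[.944,-.33])
E
```

```text
t: 33.17
eef_pos: [584.5, 121.3, 164.4]
orientation: [0.418, -0.419, 0.571, -0.569]
wrist_force: [0.4, 0.9, -1.7]
finger_gap: 15.7
t 33.17 p [584.5 121.3 164.4] x [-0.3   -0.954  0.   ] y [-0.004  0.001 -1.   ] z [ 0.954 -0.3   -0.004] F [ 0.4  0.9 -1.7] gap 15.7 q [-0.53  0.63  0.49  1.66 -0.35  0.94 -0.22]
tool shift xyz [0.0108 0.0294 0.0064] world [  2.8 -12.2 -29.4]
twist units 0.229
```

```bash
python3 -m inch '[{"x":0.01,"y":0.01,"z":0.006,"twist":0.2,"hand":0.005},{"x":0.002,"y":0.005,"z":0.001,"twist":0,"hand":0.005},{"x":0,"y":0.005,"z":0,"twist":0,"hand":0.005}]';python3 - <<'E'
from h import *
st();plan([587.3,109.1,135],[.944,-.33])
E
```

```text
t: 33.55
eef_pos: [588.3, 108.1, 144.1]
orientation: [0.41, -0.411, 0.577, -0.575]
wrist_force: [0.8, -0.4, -2.3]
finger_gap: 15.3
t 33.55 p [588.3 108.1 144.1] x [-0.326 -0.945 -0.001] y [-0.002  0.002 -1.   ] z [ 0.945 -0.326 -0.002] F [ 0.8 -0.4 -2.3] gap 15.3 q [-0.51  0.65  0.48  1.68 -0.37  0.9  -0.21]
tool shift xyz [-0.0007  0.0092 -0.0012] world [-1.   1.  -9.1]
twist units 0.028
```

Good; lower to the ring, small steps.

```bash
python3 -m inch '[{"x":0,"y":0.009,"z":-0.001,"twist":0,"hand":0.005},{"x":0,"y":0.007,"z":0,"twist":0,"hand":0.005}]';python3 - <<'E'
from h import *
st();plan([587.3,109.1,122],[.944,-.33])
E
```

```text
t: 33.8
eef_pos: [587.5, 108.5, 127.5]
orientation: [0.41, -0.41, 0.577, -0.575]
wrist_force: [-0.4, -0.3, -2.5]
finger_gap: 15.4
t 33.8 p [587.5 108.5 127.5] x [-0.326 -0.945 -0.002] y [-0.001  0.002 -1.   ] z [ 0.945 -0.326 -0.002] F [-0.4 -0.3 -2.5] gap 15.4 q [-0.5   0.67  0.47  1.7  -0.38  0.86 -0.2 ]
tool shift xyz [-0.0005  0.0055 -0.0004] world [-0.2  0.6 -5.5]
twist units 0.027
```

```bash
python3 -m inch '[{"x":0,"y":0.006,"z":0,"twist":0,"hand":0.005},{"x":0,"y":0.003,"z":0,"twist":0,"hand":0.005}]';python3 - <<'E'
from h import *
st()
c=bot.capture("scene");cv2.imwrite("pics/s11.png",c["frame"][180:340,240:480].repeat(3,0).repeat(3,1))
E
```

```text
t: 34.05
eef_pos: [587.8, 108.7, 118.7]
orientation: [0.411, -0.41, 0.577, -0.575]
wrist_force: [-2.5, -0.2, 5.9]
finger_gap: 15.7
t 34.05 p [587.8 108.7 118.7] x [-0.326 -0.945 -0.002] y [-0.001  0.002 -1.   ] z [ 0.945 -0.326 -0.001] F [-2.5 -0.2  5.9] gap 15.7 q [-0.5   0.68  0.46  1.71 -0.39  0.84 -0.19]
```

View pics/s11.png

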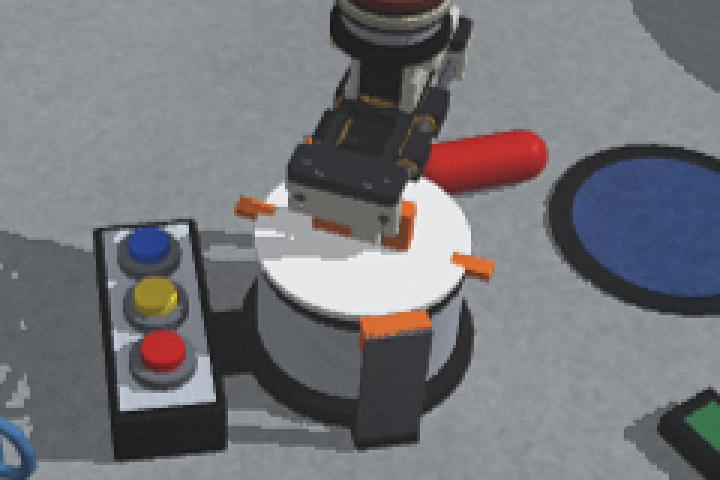

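```bash
python3 -m inch '[{"x":0,"y":0.004,"z":0,"twist":0,"hand":0.005},{"x":0,"y":0.0035,"z":0,"twist":0,"hand":0.005},{"x":0,"y":0.002,"z":0.0005,"twist":0.9,"hand":0.005},{"x":0,"y":0.002,"z":0.0005,"twist":0.9,"hand":0.005}]';python3 - <<'E'
from h import *
st()
E
```

```text
t: 34.6
eef_pos: [592.5, 106.8, 113.9]
orientation: [-0.337, 0.331, -0.622, 0.624]
wrist_force: [-1.1, -0.5, 8.2]
finger_gap: 15.9
t 34.6 p [592.5 106.8 113.9] x [-0.553 -0.833 -0.007] y [ 0.009  0.002 -1.   ] z [ 0.833 -0.553  0.006] F [-1.1 -0.5  8.2] gap 15.9 q [-0.53  0.71  0.53  1.71 -0.46  0.84 -0.38]
```

```bash
python3 -m inch '[{"x":0.0008,"y":0.003,"z":-0.004,"twist":0.3,"hand":0.005},{"x":0,"y":0.002,"z":-0.001,"twist":0.3,"hand":0.005}]';python3 - <<'E'
from h import *
st()
E
```

```text
t: 34.85
eef_pos: [592.4, 105.4, 113.8]
orientation: [-0.314, 0.302, -0.633, 0.64]
wrist_force: [-2.0, -1.8, 9.9]
finger_gap: 16.1
t 34.85 p [592.4 105.4 113.8] x [-0.62  -0.784 -0.01 ] y [ 0.019 -0.003 -1.   ] z [ 0.784 -0.621  0.017] F [-2.  -1.8  9.9] gap 16.1 q [-0.55  0.71  0.56  1.72 -0.48  0.83 -0.45]
```

```bash
python3 -m inch '[{"x":0,"y":0.003,"z":-0.005,"twist":0,"hand":0.005}]';python3 - <<'E'
from h import *
st()
E
python3 -m inch '[{"x":0,"y":0.002,"z":-0.004,"twist":0,"hand":0.005}]';python3 - <<'E'
from h import *
st()
c=bot.capture("wrist");cv2.imwrite("pics/w12.png",c["frame"]);np.savez("w12.npz",**c)
E
```

```text
t: 34.98
eef_pos: [592.1, 105.4, 113.6]
orientation: [-0.316, 0.3, -0.63, 0.643]
wrist_force: [4.1, -3.7, 10.0]
finger_gap: 15.8
t 34.98 p [592.1 105.4 113.6] x [-0.62  -0.784 -0.012] y [ 0.028 -0.007 -1.   ] z [ 0.784 -0.62   0.026] F [ 4.1 -3.7 10. ] gap 15.8 q [-0.55  0.71  0.56  1.73 -0.48  0.82 -0.45]
t: 35.1
eef_pos: [592.0, 105.3, 114.5]
orientation: [-0.318, 0.298, -0.628, 0.645]
wrist_force: [0.6, -3.8, 9.1]
finger_gap: 15.9
t 35.1 p [592.  105.3 114.5] x [-0.62  -0.784 -0.014] y [ 0.035 -0.009 -0.999] z [ 0.784 -0.62   0.033] F [ 0.6 -3.8  9.1] gap 15.9 q [-0.56  0.7   0.56  1.73 -0.48  0.81 -0.45]
```

View pics/w12.png

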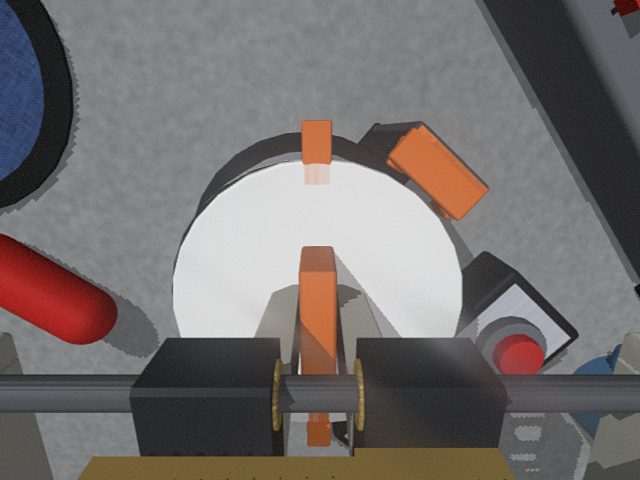

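```bash
python3 -m inch '[{"x":0,"y":-0.02,"z":0,"twist":0,"hand":0.005},{"x":0,"y":-0.025,"z":0,"twist":0,"hand":0.005},{"x":0,"y":0,"z":0,"twist":-1,"hand":0.005},{"x":0,"y":0,"z":0,"twist":-1,"hand":0.005},{"x":0,"y":0,"z":0,"twist":-1,"hand":0.005},{"x":0,"y":0,"z":0,"twist":1,"hand":0.005},{"x":0,"y":0,"z":0,"twist":1,"hand":0.005},{"x":0,"y":0,"z":0,"twist":1,"hand":0.005}]';python3 - <<'E'
from h import *
st()
E
```

```text
t: 36.15
eef_pos: [591.5, 105.2, 160.7]
orientation: [-0.319, 0.296, -0.628, 0.645]
wrist_force: [-0.4, 0.5, -2.5]
finger_gap: 15.7
t 36.15 p [591.5 105.2 160.7] x [-0.621 -0.784 -0.018] y [ 0.039 -0.008 -0.999] z [ 0.783 -0.621  0.036] F [-0.4  0.5 -2.5] gap 15.7 q [-0.58  0.64  0.6   1.69 -0.43  0.9  -0.49]
```

```bash
python3 -m inch '[{"x":0,"y":-0.03,"z":0,"twist":-1,"hand":0.005},{"x":0,"y":-0.03,"z":0,"twist":-1,"hand":0.005}]';python3 - <<'E'
from h import *
st()
E
python3 -m inch '[{"x":0,"y":0,"z":0,"twist":-1,"hand":0.005},{"x":0,"y":0,"z":0,"twist":-1,"hand":0.005},{"x":0,"y":0,"z":0,"twist":-1,"hand":0.005},{"x":0,"y":0,"z":0,"twist":-1,"hand":0.005}]';python3 - <<'E'
from h import *
st()
E
python3 -m inch '[{"x":0,"y":0,"z":0,"twist":1,"hand":0.005},{"x":0,"y":0,"z":0,"twist":1,"hand":0.005},{"x":0,"y":0,"z":0,"twist":1,"hand":0.005},{"x":0,"y":0,"z":0,"twist":1,"hand":0.005}]';python3 - <<'E'
from h import *
st()
E
```

```text
t: 36.4
eef_pos: [586.9, 106.4, 217.9]
orientation: [-0.403, 0.388, -0.577, 0.595]
wrist_force: [0.3, 1.0, -2.3]
finger_gap: 15.7
t 36.4 p [586.9 106.4 217.9] x [-0.374 -0.927 -0.002] y [ 0.032 -0.01  -0.999] z [ 0.927 -0.374  0.033] F [ 0.3  1.  -2.3] gap 15.7 q [-0.57  0.57  0.56  1.63 -0.33  1.01 -0.3 ]
t: 36.9
eef_pos: [587.8, 106.7, 219.4]
orientation: [0.552, -0.54, 0.437, -0.461]
wrist_force: [-1.3, 0.2, -3.1]
finger_gap: 15.6
t 36.9 p [587.8 106.7 219.4] x [ 0.192 -0.981  0.015] y [ 0.036 -0.008 -0.999] z [0.981 0.193 0.034] F [-1.3  0.2 -3.1] gap 15.6 q [-0.47  0.54  0.4   1.62 -0.22  0.99  0.18]
t: 37.4
eef_pos: [586.8, 106.3, 217.7]
orientation: [-0.404, 0.387, -0.577, 0.595]
wrist_force: [-0.6, -0.1, -1.7]
finger_gap: 15.8
t 37.4 p [586.8 106.3 217.7] x [-0.374 -0.928 -0.006] y [ 0.034 -0.007 -0.999] z [ 0.927 -0.374  0.035] F [-0.6 -0.1 -1.7] gap 15.8 q [-0.56  0.56  0.55  1.63 -0.33  1.01 -0.3 ]
```

```bash
python3 -m inch '[{"x":0,"y":0,"z":0,"twist":1,"hand":0.005},{"x":0,"y":0,"z":0,"twist":1,"hand":0.005},{"x":0,"y":0,"z":0,"twist":1,"hand":0.005},{"x":0,"y":0,"z":0,"twist":1,"hand":0.005},{"x":0,"y":0,"z":0,"twist":-1,"hand":0.005},{"x":0,"y":0,"z":0,"twist":-1,"hand":0.005},{"x":0,"y":0,"z":0,"twist":-1,"hand":0.005},{"x":0,"y":0,"z":0,"twist":-1,"hand":0.005}]';python3 - <<'E'
from h import *
st()
E
```

```text
t: 38.4
eef_pos: [584.9, 107.7, 213.4]
orientation: [-0.403, 0.388, -0.578, 0.594]
wrist_force: [-0.4, 0.2, -2.5]
finger_gap: 15.6
t 38.4 p [584.9 107.7 213.4] x [-0.375 -0.927 -0.005] y [ 0.03  -0.007 -1.   ] z [ 0.926 -0.375  0.031] F [-0.4  0.2 -2.5] gap 15.6 q [-0.57  0.57  0.55  1.64 -0.33  1.   -0.3 ]
```

```bash
python3 -m inch '[{"x":0,"y":0,"z":0,"twist":1,"hand":0.005},{"x":0,"y":0,"z":0,"twist":1,"hand":0.005},{"x":0,"y":0,"z":0,"twist":1,"hand":0.005},{"x":0,"y":0,"z":0,"twist":1,"hand":0.005},{"x":0,"y":0,"z":0,"twist":1,"hand":0.005},{"x":0,"y":0,"z":0,"twist":1,"hand":0.005},{"x":0,"y":0,"z":0,"twist":1,"hand":0.005},{"x":0,"y":0,"z":0,"twist":1,"hand":0.005},{"x":0,"y":0,"z":0,"twist":1,"hand":0.005}]';python3 - <<'E'
from h import *
st()
E
python3 -m inch '[{"x":0,"y":0,"z":0,"twist":-1,"hand":0.005},{"x":0,"y":0,"z":0,"twist":-1,"hand":0.005},{"x":0,"y":0,"z":0,"twist":-1,"hand":0.005},{"x":0,"y":0,"z":0,"twist":-1,"hand":0.005},{"x":0,"y":0,"z":0,"twist":-1,"hand":0.005},{"x":0,"y":0,"z":0,"twist":-1,"hand":0.005}]';python3 - <<'E'
from h import *
st();plan([588,108.5,150])
E
```

```text
t: 39.52
eef_pos: [583.2, 109.2, 209.5]
orientation: [0.03, -0.049, -0.705, 0.707]
wrist_force: [-0.7, -0.3, -2.2]
finger_gap: 15.7
t 39.52 p [583.2 109.2 209.5] x [-0.993  0.111 -0.027] y [ 0.027 -0.003 -1.   ] z [-0.111 -0.994  0.   ] F [-0.7 -0.3 -2.2] gap 15.7 q [-0.75  0.67  0.91  1.65 -0.58  1.09 -1.36]
t: 40.28
eef_pos: [581.9, 110.9, 206.0]
orientation: [-0.268, 0.253, -0.653, 0.662]
wrist_force: [0.0, 0.2, -1.9]
finger_gap: 15.6
t 40.27 p [581.9 110.9 206. ] x [-0.729 -0.685 -0.015] y [ 0.024 -0.004 -1.   ] z [ 0.685 -0.729  0.019] F [ 0.   0.2 -1.9] gap 15.6 q [-0.63  0.6   0.67  1.65 -0.42  1.01 -0.65]
tool shift xyz [-0.0019  0.0561  0.0048] world [  6.1  -2.4 -56. ]
```

```bash
python3 -m inch '[{"x":-0.002,"y":0.03,"z":0.004,"twist":0,"hand":0.005},{"x":0,"y":0.03,"z":0,"twist":0,"hand":0.005},{"x":0,"y":0.005,"z":0,"twist":0,"hand":0.005}]';python3 - <<'E'
from h import *
st();plan([588,108,125])
E
```

```text
t: 40.65
eef_pos: [588.5, 109.7, 139.8]
orientation: [-0.269, 0.252, -0.653, 0.661]
wrist_force: [0.3, 0.2, -3.3]
finger_gap: 15.9
t 40.65 p [588.5 109.7 139.8] x [-0.728 -0.686 -0.018] y [ 0.027 -0.002 -1.   ] z [ 0.686 -0.728  0.02 ] F [ 0.3  0.2 -3.3] gap 15.9 q [-0.59  0.68  0.61  1.71 -0.48  0.88 -0.59]
tool shift xyz [0.0018 0.0148 0.0006] world [ -0.5  -1.7 -14.8]
```

```bash
python3 -m inch '[{"x":0.001,"y":0.013,"z":0,"twist":0,"hand":0.005},{"x":0,"y":0.008,"z":-0.001,"twist":0,"hand":0.005},{"x":0,"y":0.008,"z":-0.002,"twist":0,"hand":0.005}]' 60;python3 - <<'E'
from h import *
st();plan([588,108,111])
E
```

```text
t: 41.02
eef_pos: [588.6, 109.3, 113.5]
orientation: [-0.271, 0.251, -0.652, 0.662]
wrist_force: [-0.9, -1.6, 9.7]
finger_gap: 15.5
t 41.02 p [588.6 109.3 113.5] x [-0.727 -0.686 -0.021] y [ 0.032 -0.003 -0.999] z [ 0.686 -0.728  0.024] F [-0.9 -1.6  9.7] gap 15.5 q [-0.58  0.71  0.59  1.74 -0.51  0.82 -0.57]
tool shift xyz [0.0014 0.0025 0.0005] world [-0.6 -1.3 -2.5]
```

```bash
python3 -m inch '[{"x":0,"y":0.004,"z":0,"twist":1,"hand":0.005},{"x":0,"y":0.004,"z":0,"twist":1,"hand":0.005}]';python3 - <<'E'
from h import *
st();plan([590,106,111])
E
```

```text
t: 41.28
eef_pos: [589.8, 103.2, 110.6]
orientation: [-0.176, 0.154, -0.682, 0.693]
wrist_force: [-3.4, -3.8, 11.6]
finger_gap: 15.4
t 41.27 p [589.8 103.2 110.6] x [-0.891 -0.453 -0.027] y [ 0.034 -0.008 -0.999] z [ 0.453 -0.891  0.023] F [-3.4 -3.8 11.6] gap 15.4 q [-0.61  0.73  0.67  1.74 -0.58  0.84 -0.79]
tool shift xyz [-0.0014 -0.0005 -0.0024] world [0.2 2.8 0.4]
```

```bash
python3 -m inch '[{"x":0,"y":0.003,"z":-0.002,"twist":1,"hand":0.005}]';python3 - <<'E'
from h import *
st()
E
python3 -m inch '[{"x":0,"y":0.003,"z":-0.001,"twist":0.8,"hand":0.005}]';python3 - <<'E'
from h import *
st()
E
```

```text
t: 41.4
eef_pos: [589.5, 102.0, 110.5]
orientation: [-0.127, 0.103, -0.692, 0.703]
wrist_force: [-2.8, -5.5, 11.9]
finger_gap: 15.6
t 41.4 p [589.5 102.  110.5] x [-0.947 -0.321 -0.03 ] y [ 0.035 -0.011 -0.999] z [ 0.32  -0.947  0.021] F [-2.8 -5.5 11.9] gap 15.6 q [-0.64  0.74  0.71  1.75 -0.61  0.85 -0.9 ]
t: 41.52
eef_pos: [589.9, 100.5, 110.5]
orientation: [-0.088, 0.062, -0.697, 0.709]
wrist_force: [-2.9, -3.9, 10.1]
finger_gap: 15.7
t 41.52 p [589.9 100.5 110.5] x [-0.977 -0.211 -0.034] y [ 0.037 -0.013 -0.999] z [ 0.21  -0.977  0.02 ] F [-2.9 -3.9 10.1] gap 15.7 q [-0.65  0.75  0.74  1.75 -0.64  0.86 -0.99]
```

```bash
python3 -m inch '[{"x":0,"y":0.003,"z":-0.002,"twist":0.4,"hand":0.005}]';python3 - <<'E'
from h import *
st();s=state()[0];print(np.round(s["torque"],2))
c=bot.capture("wrist");cv2.imwrite("pics/w13.png",c["frame"]);np.savez("w13.npz",**c)
c=bot.capture("scene");cv2.imwrite("pics/s13.png",c["frame"][180:340,240:480].repeat(3,0).repeat(3,1))
E
```

```text
t: 41.65
eef_pos: [590.0, 99.6, 110.4]
orientation: [-0.068, 0.042, -0.698, 0.711]
wrist_force: [-3.7, -4.9, 12.5]
finger_gap: 15.5
t 41.65 p [590.   99.6 110.4] x [-0.987 -0.155 -0.036] y [ 0.039 -0.015 -0.999] z [ 0.155 -0.988  0.021] F [-3.7 -4.9 12.5] gap 15.5 q [-0.66  0.76  0.76  1.75 -0.65  0.86 -1.03]
[-0.49  1.74  0.65]
```

View pics/w13.png

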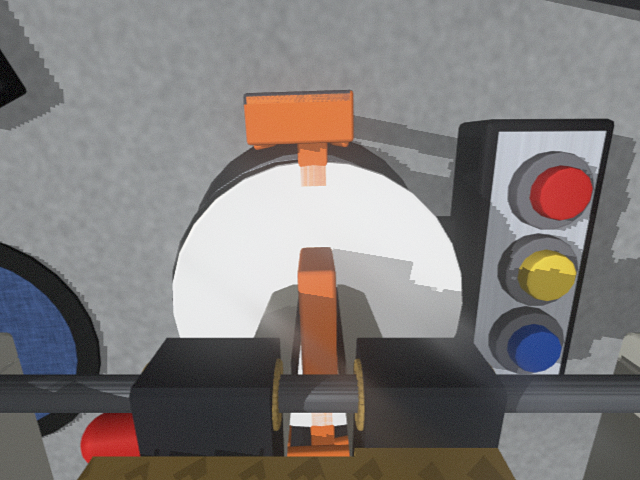

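View pics/s13.png

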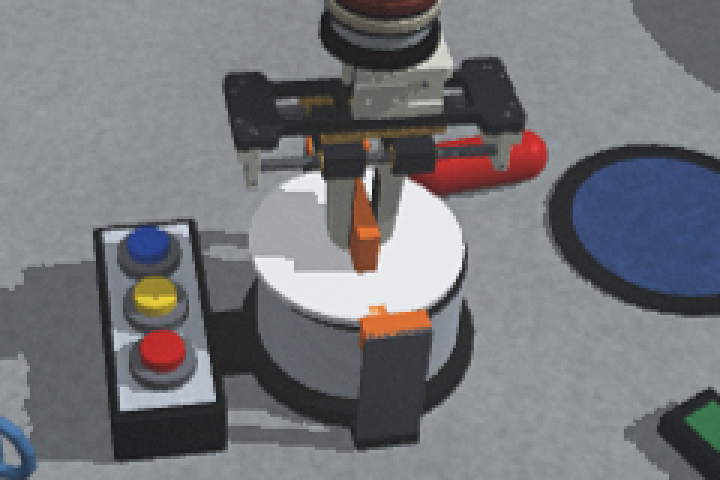

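```bash
python3 -m inch '[{"x":0,"y":-0.003,"z":-0.006,"twist":0,"hand":0.005},{"x":0,"y":-0.003,"z":-0.005,"twist":0,"hand":0.005}]';python3 - <<'E'
from h import *
st();s=state()[0];print(np.round(s["torque"],2))
E
```

```text
t: 42.0
eef_pos: [590.2, 102.0, 119.0]
orientation: [-0.07, 0.039, -0.694, 0.716]
wrist_force: [11.7, -8.5, -30.1]
finger_gap: 15.3
t 42.0 p [590.2 102.  119. ] x [-0.987 -0.155 -0.041] y [ 0.046 -0.027 -0.999] z [ 0.154 -0.988  0.034] F [ 11.7  -8.5 -30.1] gap 15.3 q [-0.68  0.75  0.78  1.75 -0.63  0.87 -1.05]
[-1.06 -1.27  0.34]
```

```bash
python3 -m inch '[{"x":0,"y":0.0015,"z":-0.002,"twist":0,"hand":0.005}]' 20;python3 -c "
from h import *
st()"
```

```text
t: 42.12
eef_pos: [590.4, 102.0, 118.6]
orientation: [-0.07, 0.039, -0.693, 0.716]
wrist_force: [-2.4, -2.3, 6.8]
finger_gap: 16.0
t 42.12 p [590.4 102.  118.6] x [-0.987 -0.154 -0.042] y [ 0.047 -0.029 -0.998] z [ 0.153 -0.988  0.036] F [-2.4 -2.3  6.8] gap 16.0 q [-0.68  0.75  0.78  1.75 -0.63  0.87 -1.05]
```

```bash
python3 -m inch '[{"x":0,"y":0,"z":0,"twist":0,"hand":0.03},{"x":0,"y":0,"z":0,"twist":0,"hand":0.05},{"x":0,"y":-0.02,"z":0,"twist":0,"hand":0.05},{"x":0,"y":-0.04,"z":0,"twist":0,"hand":0.05},{"x":0,"y":-0.03,"z":0,"twist":0,"hand":0.05}]';python3 - <<'E'
from h import *
st()
c=bot.capture("wrist");cv2.imwrite("pics/w14.png",c["frame"]);np.savez("w14.npz",**c);handle(c)
c=bot.capture("scene");cv2.imwrite("pics/s14.png",c["frame"][180:340,240:480].repeat(3,0).repeat(3,1));np.savez("s14.npz",**c);handle(c)
E
```

```text
t: 42.75
eef_pos: [586.3, 108.1, 211.9]
orientation: [-0.071, 0.039, -0.695, 0.715]
wrist_force: [0.0, -0.1, 0.2]
finger_gap: 49.8
t 42.75 p [586.3 108.1 211.9] x [-0.987 -0.156 -0.043] y [ 0.048 -0.025 -0.999] z [ 0.155 -0.987  0.032] F [ 0.  -0.1  0.2] gap 49.8 q [-0.74  0.65  0.87  1.65 -0.53  1.05 -1.14]
handle [570.4  99.7] [42.  14.3] z 147.3 ang 12.68 932
handle [-607.   779.8] [ 59.6 252.3] z 147.2 ang -86.96 164
```

View pics/w14.png

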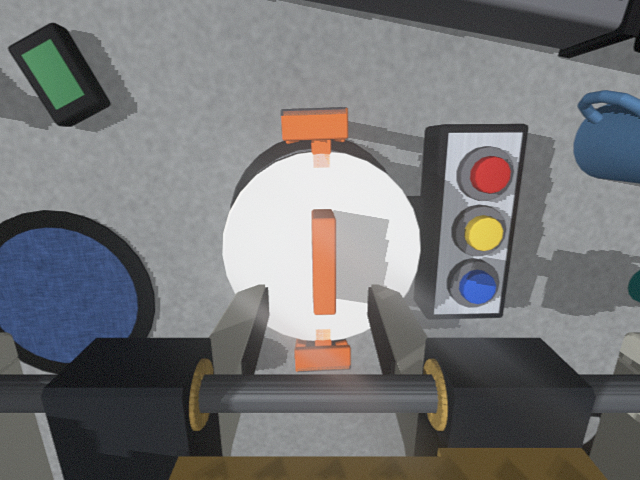

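View pics/s14.png

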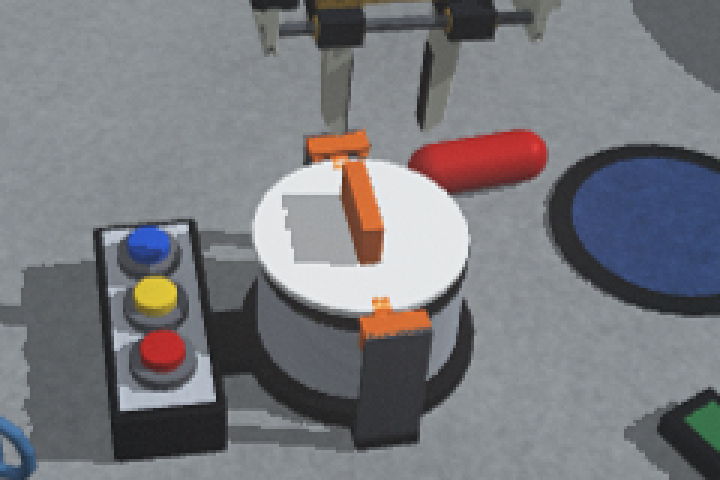

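```bash
cat > lid.py <<'E'
from h import *
def lid(c,rowmax=480):
    P=cloud(c);X,Y,Z=[P[...,i] for i in range(3)];hsv=cv2.cvtColor(c["frame"],cv2.COLOR_BGR2HSV)
    m=(abs(Z-112)<7)&(hsv[...,1]<60)&(hsv[...,2]>85)&(np.hypot(X-585,Y-104)<90);m[rowmax:]=0
    q=P[m];A=np.c_[q[:,:2]-[585,104],np.ones(len(q))];print("plane",np.linalg.lstsq(A,q[:,2],rcond=None)[0].round(4))
    hull=cv2.convexHull(np.argwhere(m)[:,::-1].astype(np.int32))[:,0];xy=pixplane(c,hull,112)
    for _ in range(6):
        o,r=circfit(xy);k=abs(np.hypot(*(xy-o).T)-r)<1.5;xy=xy[k]
    print("lid",o.round(1),r.round(1),len(xy))
    o2=(hsv[...,0]>3)&(hsv[...,0]<20)&(hsv[...,1]>150)&(abs(Z-148)<5)&(np.hypot(X-585,Y-104)<60);q=P[o2][:,:2]
    d=np.linalg.svd(q-q.mean(0),full_matrices=False)[2][0];print("handle",np.round(cv2.minAreaRect(q.astype(np.float32))[0],1),"ang",np.degrees(np.arctan(d[1]/d[0])).round(2),len(q))
if __name__=="__main__":
    for n in ["scene0","s14","w1","w14","top0"]: print(n);lid(load(n+".npz"),280 if n[0]=="w" else 480)
E
python3 lid.py
```

```text
scene0
plane [-1.400000e-03  2.100000e-03  1.118136e+02]
lid [588.6 104.5] 77.2 33
handle [588.7 104.5] ang 10.63 178
s14
plane [-2.400000e-03  1.000000e-03  1.118788e+02]
lid [586.7 101.5] 77.4 29
handle [586.5 101.4] ang 9.86 172
w1
plane [-6.000000e-04  1.000000e-04  1.113111e+02]
lid [586.  104.7] 75.9 35
handle [580.1 103.5] ang 12.08 1600
w14
plane [-7.000000e-04  1.000000e-04  1.113108e+02]
lid [584.  101.9] 75.9 42
handle [571.5  99.9] ang 12.96 947
top0
plane [1.600000e-03 4.000000e-04 1.126775e+02]
lid [586.1 102.2] 76.4 33
handle [583.9 102.2] ang 10.44 126
```

```bash
python3 - <<'E'
from h import *
for n in ["w14","s14"]:
    c=load(n+".npz");P=cloud(c);hsv=cv2.cvtColor(c["frame"],cv2.COLOR_BGR2HSV)
    for k,(lo,hi) in dict(blue=(105,125),yel=(22,32),red=(0,5)).items():
        m=(hsv[...,0]>=lo)&(hsv[...,0]<=hi)&(hsv[...,1]>150)&(abs(P[...,2]-72)<3)&(abs(P[...,1]+45)<45)
        hull=cv2.convexHull(np.argwhere(m)[:,::-1].astype(np.int32))[:,0];o,r=circfit(pixplane(c,hull,72));print(n,k,o.round(1),r.round(1),np.median(P[m][:,2]).round(1))
st();plan([563,-52,130],[.19,-.98])
E
python3 -m inch '[{"x":0,"y":0,"z":0.05,"twist":-0.2,"hand":0.03},{"x":0,"y":0,"z":0.05,"twist":0,"hand":0}]';python3 -c "
from h import *
st();plan([563,-52,130],[.19,-.98])"
```

```text
w14 blue [558.2 -50.4] 15.2 71.6
w14 yel [609.8 -41.9] 15.5 71.6
w14 red [660.5 -33.6] 15.5 71.7
s14 blue [747.3 -54.8] 195.3 71.9
s14 yel [612.6 -43.3] 15.5 72.0
s14 red [769.4 -52.3] 118.4 72.2
t 42.85 p [588.3 107.8 214. ] x [-0.986 -0.156 -0.05 ] y [ 0.054 -0.024 -0.998] z [ 0.155 -0.987  0.032] F [-0.2 -0.4  0.6] gap 49.7 q [-0.74  0.64  0.87  1.65 -0.53  1.05 -1.14]
tool shift xyz [0.0541 0.0863 0.1512] world [ -25.3 -159.8  -84. ]
twist units -0.246
t: 43.1
eef_pos: [606.1, 15.2, 217.0]
orientation: [-0.089, 0.052, -0.695, 0.712]
wrist_force: [-0.3, -1.2, 0.2]
finger_gap: 34.5
t 43.1 p [606.1  15.2 217. ] x [-0.979 -0.198 -0.05 ] y [ 0.054 -0.019 -0.998] z [ 0.196 -0.98   0.03 ] F [-0.3 -1.2  0.2] gap 34.5 q [-0.56  0.64  0.84  1.63 -0.52  1.05 -0.96]
tool shift xyz [0.0598 0.0858 0.0549] world [-43.1 -67.2 -87. ]
twist units 0.055
```

```bash
python3 -m inch '[{"x":0.03,"y":0.02,"z":0.027,"twist":0,"hand":0},{"x":0.03,"y":0.03,"z":0.027,"twist":0,"hand":0},{"x":0,"y":0.02,"z":0,"twist":0,"hand":0},{"x":0,"y":0,"z":0,"twist":0,"hand":0}]' 20;python3 -c "
from h import *
st();plan([561,-51,80])"
```

```text
t: 43.6
eef_pos: [560.9, -57.8, 145.3]
orientation: [-0.087, 0.048, -0.694, 0.713]
wrist_force: [0.3, 0.2, 0.5]
finger_gap: 0.8
t 43.6 p [560.9 -57.8 145.3] x [-0.98  -0.19  -0.053] y [ 0.058 -0.022 -0.998] z [ 0.189 -0.981  0.032] F [0.3 0.2 0.5] gap 0.8 q [-0.42  0.65  0.77  1.84 -0.59  0.83 -0.75]
tool shift xyz [ 0.002   0.065  -0.0088] world [  0.1   6.8 -65.3]
```

```bash
python3 -m inch '[{"x":0.002,"y":0.03,"z":-0.009,"twist":0,"hand":0},{"x":0,"y":0.02,"z":0,"twist":0,"hand":0},{"x":0,"y":0,"z":0,"twist":0,"hand":0}]';python3 -c "
from h import *
st();plan([561,-51,80])"
```

```text
t: 43.98
eef_pos: [563.1, -49.1, 96.6]
orientation: [-0.09, 0.047, -0.694, 0.713]
wrist_force: [-0.2, -1.5, -0.6]
finger_gap: 0.9
t 43.98 p [563.1 -49.1  96.6] x [-0.979 -0.193 -0.058] y [ 0.063 -0.022 -0.998] z [ 0.192 -0.981  0.033] F [-0.2 -1.5 -0.6] gap 0.9 q [-0.4   0.71  0.7   1.88 -0.67  0.72 -0.7 ]
tool shift xyz [0.0033 0.0165 0.0009] world [ -2.1  -1.9 -16.6]
```

```bash
python3 -m inch '[{"x":0.003,"y":0.015,"z":0.001,"twist":0,"hand":0},{"x":0.001,"y":0.008,"z":0,"twist":0,"hand":0}]';python3 -c "
from h import *
st();plan([561,-51,80])"
```

```text
t: 44.22
eef_pos: [562.6, -51.1, 74.5]
orientation: [-0.092, 0.046, -0.693, 0.713]
wrist_force: [0.4, 0.2, -0.3]
finger_gap: 0.1
t 44.23 p [562.6 -51.1  74.5] x [-0.979 -0.195 -0.062] y [ 0.068 -0.022 -0.997] z [ 0.193 -0.981  0.035] F [ 0.4  0.2 -0.3] gap 0.1 q [-0.37  0.73  0.67  1.9  -0.7   0.67 -0.66]
tool shift xyz [ 0.0012 -0.0056 -0.0002] world [-1.6  0.1  5.5]
```

```bash
python3 -m inch '[{"x":0.001,"y":0.006,"z":0,"twist":0,"hand":0},{"x":0,"y":0.005,"z":0,"twist":0,"hand":0},{"x":0,"y":0.003,"z":0,"twist":0,"hand":0}]';python3 - <<'E'
from h import *
st()
c=bot.capture("scene");cv2.imwrite("pics/s15.png",c["frame"][180:340,240:480].repeat(3,0).repeat(3,1))
E
```

```text
t: 44.6
eef_pos: [563.0, -51.3, 66.7]
orientation: [-0.093, 0.044, -0.696, 0.711]
wrist_force: [-8.3, 3.9, 26.5]
finger_gap: 0.6
t 44.6 p [563.  -51.3  66.7] x [-0.979 -0.194 -0.067] y [ 0.071 -0.014 -0.997] z [ 0.193 -0.981  0.028] F [-8.3  3.9 26.5] gap 0.6 q [-0.35  0.74  0.65  1.91 -0.72  0.66 -0.64]
```

View pics/s15.png

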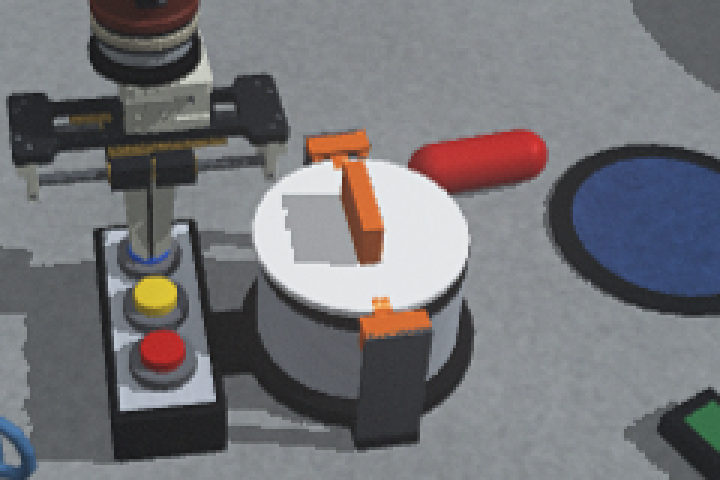

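```bash
python3 -m inch '[{"x":0,"y":-0.02,"z":0,"twist":0,"hand":0},{"x":0,"y":-0.02,"z":0,"twist":0,"hand":0},{"x":-0.025,"y":0,"z":0,"twist":0,"hand":0},{"x":-0.025,"y":0,"z":0,"twist":0,"hand":0}]';python3 -c "
from h import *
st();plan([612,-42.5,76])"
```

```text
t: 45.15
eef_pos: [609.0, -42.7, 113.3]
orientation: [-0.092, 0.042, -0.696, 0.711]
wrist_force: [-0.4, -1.0, 0.1]
finger_gap: 0.7
t 45.15 p [609.  -42.7 113.3] x [-0.979 -0.19  -0.069] y [ 0.073 -0.014 -0.997] z [ 0.189 -0.982  0.028] F [-0.4 -1.   0.1] gap 0.7 q [-0.4   0.74  0.72  1.75 -0.65  0.82 -0.76]
tool shift xyz [-0.0005  0.0374 -0.0007] world [  3.    0.2 -37.3]
```

```bash
python3 -m inch '[{"x":0,"y":0.02,"z":0,"twist":0,"hand":0},{"x":0,"y":0.014,"z":0,"twist":0,"hand":0}]';python3 -c "
from h import *
st();plan([611.5,-42.5,76])"
```

```text
t: 45.4
eef_pos: [612.0, -43.2, 77.6]
orientation: [-0.093, 0.042, -0.696, 0.711]
wrist_force: [-0.9, -0.5, -0.5]
finger_gap: 0.3
t 45.4 p [612.  -43.2  77.6] x [-0.979 -0.192 -0.07 ] y [ 0.074 -0.014 -0.997] z [ 0.19  -0.981  0.028] F [-0.9 -0.5 -0.5] gap 0.3 q [-0.37  0.79  0.68  1.77 -0.7   0.76 -0.72]
tool shift xyz [ 0.0005  0.0016 -0.0008] world [-0.5  0.7 -1.6]
```

```bash
python3 -m inch '[{"x":0.001,"y":0.008,"z":-0.001,"twist":0,"hand":0},{"x":0,"y":0.006,"z":0,"twist":0,"hand":0},{"x":0,"y":0.003,"z":0,"twist":0,"hand":0}]';python3 - <<'E'
from h import *
st()
E
python3 -m inch '[{"x":0,"y":-0.02,"z":0,"twist":0,"hand":0},{"x":0,"y":-0.02,"z":0,"twist":0,"hand":0},{"x":-0.025,"y":0,"z":0,"twist":0,"hand":0},{"x":-0.025,"y":0,"z":0,"twist":0,"hand":0}]';python3 -c "
from h import *
st();plan([663.5,-34,76])"
```

```text
t: 45.78
eef_pos: [611.3, -43.2, 66.9]
orientation: [-0.093, 0.04, -0.698, 0.709]
wrist_force: [-5.5, 3.7, 21.6]
finger_gap: 0.2
t 45.77 p [611.3 -43.2  66.9] x [-0.979 -0.188 -0.073] y [ 0.076 -0.008 -0.997] z [ 0.187 -0.982  0.022] F [-5.5  3.7 21.6] gap 0.2 q [-0.36  0.8   0.66  1.78 -0.72  0.74 -0.71]
t: 46.28
eef_pos: [653.7, -34.8, 112.6]
orientation: [-0.09, 0.04, -0.699, 0.708]
wrist_force: [-0.5, 0.1, -1.1]
finger_gap: 0.7
t 46.27 p [653.7 -34.8 112.6] x [-0.981 -0.183 -0.07 ] y [ 0.072 -0.006 -0.997] z [ 0.182 -0.983  0.019] F [-0.5  0.1 -1.1] gap 0.7 q [-0.38  0.8   0.72  1.61 -0.65  0.9  -0.81]
tool shift xyz [-0.0073  0.0372  0.0003] world [  9.8   0.8 -36.6]
```

```bash
python3 -m inch '[{"x":-0.007,"y":0.02,"z":0,"twist":0,"hand":0},{"x":0,"y":0.014,"z":0,"twist":0,"hand":0}]';python3 -c "
from h import *
st();plan([663,-34,76])"
```

```text
t: 46.52
eef_pos: [663.2, -33.4, 77.2]
orientation: [-0.09, 0.04, -0.699, 0.708]
wrist_force: [-0.2, -0.0, -0.4]
finger_gap: 0.6
t 46.52 p [663.2 -33.4  77.2] x [-0.98  -0.184 -0.069] y [ 0.072 -0.006 -0.997] z [ 0.184 -0.983  0.019] F [-0.2 -0.  -0.4] gap 0.6 q [-0.36  0.85  0.69  1.61 -0.69  0.85 -0.79]
tool shift xyz [0.0003 0.0012 0.0005] world [-0.2 -0.6 -1.2]
```

```bash
python3 -m inch '[{"x":0,"y":0.008,"z":0,"twist":0,"hand":0},{"x":0,"y":0.006,"z":0,"twist":0,"hand":0},{"x":0,"y":0.003,"z":0,"twist":0,"hand":0}]';python3 - <<'E'
from h import *
st()
E
python3 -m inch '[{"x":0,"y":-0.03,"z":0,"twist":0,"hand":0},{"x":0,"y":-0.04,"z":0,"twist":0,"hand":0},{"x":0,"y":-0.05,"z":0,"twist":0,"hand":0},{"x":0.02,"y":-0.02,"z":0,"twist":0,"hand":0}]';python3 - <<'E'
from lid import *
st()
for n in ['wrist','scene','top']:
  c=bot.capture(n);cv2.imwrite(f'pics/{n}20.png',c['frame']);np.savez(n+"20.npz",**c)
  try: lid(c,480)
  except Exception as e: print(n,e)
c=load("scene20.npz");P=cloud(c);hsv=cv2.cvtColor(c["frame"],cv2.COLOR_BGR2HSV)
for k,(lo,hi) in dict(blue=(105,125),yel=(22,32),red=(0,5)).items():
    m=(hsv[...,0]>=lo)&(hsv[...,0]<=hi)&(hsv[...,1]>150)&(abs(P[...,2]-71)<7)&(abs(P[...,1]+45)<25)&(abs(P[...,0]-612)<80)
    print(k,np.median(P[m][:,2]).round(1))
E
```

```text
t: 46.9
eef_pos: [662.8, -33.6, 67.0]
orientation: [-0.09, 0.04, -0.702, 0.706]
wrist_force: [-4.3, 2.6, 15.6]
finger_gap: 0.2
t 46.9 p [662.8 -33.6  67. ] x [-0.981 -0.182 -0.07 ] y [ 0.072  0.001 -0.997] z [ 0.182 -0.983  0.012] F [-4.3  2.6 15.6] gap 0.2 q [-0.35  0.86  0.67  1.62 -0.71  0.84 -0.78]
t: 47.4
eef_pos: [629.0, -38.0, 205.9]
orientation: [-0.086, 0.041, -0.703, 0.705]
wrist_force: [-0.7, -0.0, 0.1]
finger_gap: 0.5
t 47.4 p [629.  -38.  205.9] x [-0.982 -0.18  -0.063] y [ 0.064  0.002 -0.998] z [ 0.18  -0.984  0.01 ] F [-0.7 -0.   0.1] gap 0.5 q [-0.42  0.68  0.8   1.58 -0.56  1.06 -0.87]
plane [-8.000000e-04  1.400000e-03  1.113005e+02]
lid [584.2 100.3] 76.6 63
handle [583.7 100.8] ang 9.89 2411
plane [-2.900000e-03  1.400000e-03  1.118308e+02]
lid [586.9 101.6] 77.5 29
handle [585.3 101.2] ang 10.1 169
plane [-3.200000e-03 -2.400000e-03  1.128321e+02]
lid [586.5 107.9] 70.4 6
handle [581.8  99.4] ang 9.37 122
blue 71.8
yel 72.0
red 71.9
```

View pics/scene20.png

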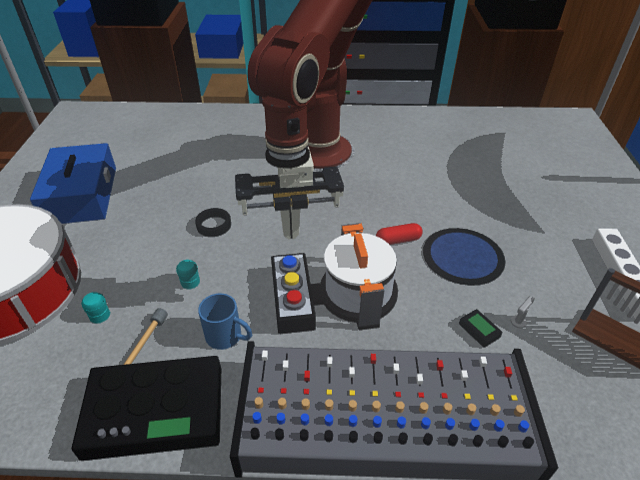

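```bash
python3 -c "
from plant import bot
print(bot.close_job())"
```

```text
the job is handed in; nothing more can be done
None
```

I carried the job through to the end and handed it in at about 47 s of the 210 s allowed. No verdict was reported.

**What I did:**
- **Lid off:** I pushed it down, twisted it off and laid it handle up on the mat.
- **Heads:** I stood the two grey microphone heads on the table in the pot. I found no third head and left the turquoise look-alikes alone.
- **Lid on:** I refitted and locked the lid. The first try went on off-centre, so I lifted the lid clear and repeated it.
- **Keys:** I pressed blue, then yellow, then red, releasing each before the next. Each was pushed with 16 to 27 N and stopped about 5 mm down.

**Last checks:**
- **Lid locked:** it is level at its starting height. A pull of about 30 N before I let go did not bring it up. Its angle is within about 1° of where it started.
- **Lid position:** it sits 3 to 4 mm to the console side of where it started, inside the 10 mm limit.
- **Keys:** all three are back up, at about 72 mm.
- **Other objects:** they look unmoved in the last scene picture, and the arm is clear of everything.

**Disagreements:** the cameras differ by 2 to 4 mm on where the lid and pot are, and the last top view was partly hidden by the arm, so its lid circle was not usable. The gripper had drifted to a tilt of about 0.07 rad by the time I pressed the keys; this did not affect the presses.

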